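# Stack and clamp the keyed lock-pin trays

## Task

Pack up the locksmith's pin trays: first turn the dock's clamp knob fully anticlockwise to its stop, then stack every tray on the bench onto the dock in any order, each with its wide-lug end over the wide notch below so that all lugs drop fully home. Put the black cover on top the same way, fully home, and then turn the clamp knob fully clockwise to its stop. Leave the padlock, the lock cylinder and the screwdriver where they are.

Things in the scene. Friction and masses are not known exactly. Their poses are not given: they have to be found in the camera images.
- dock: Fixed steel base with an aluminium pedestal 90 mm (x) by 54 mm (y), rim top 40 mm above the bench, with the same four rim notches as a tray, the wide one at -x. Origin on the bench under the pedestal's centre, z up; x, y, yaw vary. At the -x end a red block (56 mm high) carries the steel clamp tongue; the black clamp knob stands 165 mm from the centre towards -y.
- dock_seat (a point): Where the origin of the lowest tray lies when seated: 33 mm above the bench on the pedestal's axis, axes as the dock's. A seated tray or cover has its x axis along this x axis. Each further part sits 32 mm higher.
- dock_key (a point): Point in the dock's wide notch, 45 mm from dock_seat along its -x. From here the tongue slides in along +x, 4.5 mm per rad of the knob: at 0 rad its tip is 5 mm clear of a seated tray, beyond about 1.1 rad it overhangs and stops a tray being lowered, at 2.7 rad it is 7 mm inside the lowest tray's front groove, with clearance.
- clamp_knob (a joint): Angle of the black clamp knob, rad: 0 at the anticlockwise end stop seen from above (clamp open), growing clockwise to 2.7 at the clockwise end stop (clamped). Starts between 1.7 and 2.3. Held by friction only (0.03 N m): stays where it is left.
- clamp_knob_grip (a point): On the knob's upright axis at gripping height, 49 mm above the bench; turns with the knob. A 52 mm disc (top 26 mm above the bench) carries an upright grip bar 49 mm long, 14 mm wide, its top 56 mm above the bench; the bar lies along this point's x axis (parallel to the dock's x at 0 rad). A white mark shows its -x end.
- cover: Black plate 90 (x) by 54 mm (y), 12 mm thick, with lugs below as on the trays (wide one at -x, shown by a white mark on top). Red grip bar on top: 50 mm along x, 18 mm wide, from 19 to 51 mm above the origin. Origin at the centre, level with the lugs' undersides; z up. No notches: nothing stacks on it. About 150 g, always present.
- tray_blue: Blue solid tray, 90 mm (x) by 54 mm (y), 39 mm tall, fixed brass pins in its 9 mm deep top. Origin at the centre of the underside of its lugs, z up. Four lugs 7 mm tall under mid-sides: 24 mm wide at -x (front), 12 mm at +x and +-y; matching notches in the 6 mm rim, 1.3 mm play per side: turned round it stands 7 mm proud. Front groove 15 to 25 mm up, 10 mm deep. About 180 g. May be absent.
- tray_green: Green tray, in all else the same as the blue tray: 90 x 54 x 39 mm, wide lug, wide notch and groove at its -x end. Origin at the centre, level with the undersides of its lugs; z up. About 180 g. May be absent.
- tray_yellow: Yellow tray, in all else the same as the blue tray: 90 x 54 x 39 mm, wide lug, wide notch and groove at its -x end. Origin at the centre, level with the undersides of its lugs; z up. About 180 g. May be absent.
- tray_grey: Grey tray, in all else the same as the blue tray: 90 x 54 x 39 mm, wide lug, wide notch and groove at its -x end. Origin at the centre, level with the undersides of its lugs; z up. About 180 g. May be absent.
- padlock: Bystander: brass padlock standing on the bench beyond the work, 22 x 50 mm, 73 mm tall; origin under its centre.
- cylinder_lock: Bystander: brass lock cylinder lying on the bench beyond the work, 65 mm long, 33 mm tall; origin under its centre.
- driver: Bystander: screwdriver lying on the bench beyond the work.
There are look-alikes about, which are no part of the job. Several things have the shape of the tray_yellow; the one meant has the colours described above.

How it is judged:
On the way, in this order (a step that is already met when the one before it is completed fails the run):
1. the clamp knob is turned fully anticlockwise to its stop (value of joint clamp_knob below 0.12 rad), for 0.2 s.
2. every tray is seated on the dock or on the tray below, lugs fully home (horizontal distance between each of tray_blue, tray_green, tray_yellow, tray_grey and dock_seat below 0.01 m and x of dock_key in the frame of tray_blue below -0.033 m and angle between each of tray_blue, tray_green, tray_yellow, tray_grey's own z axis and vertical below 0.06 rad and (z of tray_blue in the frame of dock_seat between -0.0028 and 0.0028 m or z of tray_blue in the frame of dock_seat between 0.0292 and 0.0348 m or z of tray_blue in the frame of dock_seat between 0.0612 and 0.0668 m or z of tray_blue in the frame of dock_seat between 0.0932 and 0.0988 m) and x of dock_key in the frame of tray_green below -0.033 m and (z of tray_green in the frame of dock_seat between -0.0028 and 0.0028 m or z of tray_green in the frame of dock_seat between 0.0292 and 0.0348 m or z of tray_green in the frame of dock_seat between 0.0612 and 0.0668 m or z of tray_green in the frame of dock_seat between 0.0932 and 0.0988 m) and x of dock_key in the frame of tray_yellow below -0.033 m and (z of tray_yellow in the frame of dock_seat between -0.0028 and 0.0028 m or z of tray_yellow in the frame of dock_seat between 0.0292 and 0.0348 m or z of tray_yellow in the frame of dock_seat between 0.0612 and 0.0668 m or z of tray_yellow in the frame of dock_seat between 0.0932 and 0.0988 m) and x of dock_key in the frame of tray_grey below -0.033 m and (z of tray_grey in the frame of dock_seat between -0.0028 and 0.0028 m or z of tray_grey in the frame of dock_seat between 0.0292 and 0.0348 m or z of tray_grey in the frame of dock_seat between 0.0612 and 0.0668 m or z of tray_grey in the frame of dock_seat between 0.0932 and 0.0988 m) and value of joint clamp_knob below 1 rad), for 0.2 s.
3. the cover is seated on top, lugs fully home (all of step 2 and horizontal distance between cover and dock_seat below 0.01 m and x of dock_key in the frame of cover below -0.033 m and angle between cover's own z axis and vertical below 0.06 rad and (z of cover in the frame of dock_seat between 0.0612 and 0.0668 m or z of cover in the frame of dock_seat between 0.0932 and 0.0988 m or z of cover in the frame of dock_seat between 0.1252 and 0.1308 m) and z of cover in the frame of tray_blue above 0.025 m and z of cover in the frame of tray_green above 0.025 m and z of cover in the frame of tray_yellow above 0.025 m and z of cover in the frame of tray_grey above 0.025 m), for 0.2 s.
4. the clamp knob is turned fully clockwise to its stop (value of joint clamp_knob above 2.58 rad), for 0.2 s.
At the end, for the whole second after the job is handed in: All present trays and the cover form one stack on the dock, right way round, level, within 10 mm of its axis and 2.8 mm of their seated heights (32 mm steps), cover on top, at rest; clamp knob within 0.12 rad of its clockwise stop (horizontal distance between each of tray_blue, tray_green, tray_yellow, tray_grey, cover and dock_seat below 0.01 m and x of dock_key in the frame of tray_blue below -0.033 m and angle between each of tray_blue, tray_green, tray_yellow, tray_grey, cover's own z axis and vertical below 0.06 rad and (z of tray_blue in the frame of dock_seat between -0.0028 and 0.0028 m or z of tray_blue in the frame of dock_seat between 0.0292 and 0.0348 m or z of tray_blue in the frame of dock_seat between 0.0612 and 0.0668 m or z of tray_blue in the frame of dock_seat between 0.0932 and 0.0988 m) and x of dock_key in the frame of tray_green below -0.033 m and (z of tray_green in the frame of dock_seat between -0.0028 and 0.0028 m or z of tray_green in the frame of dock_seat between 0.0292 and 0.0348 m or z of tray_green in the frame of dock_seat between 0.0612 and 0.0668 m or z of tray_green in the frame of dock_seat between 0.0932 and 0.0988 m) and x of dock_key in the frame of tray_yellow below -0.033 m and (z of tray_yellow in the frame of dock_seat between -0.0028 and 0.0028 m or z of tray_yellow in the frame of dock_seat between 0.0292 and 0.0348 m or z of tray_yellow in the frame of dock_seat between 0.0612 and 0.0668 m or z of tray_yellow in the frame of dock_seat between 0.0932 and 0.0988 m) and x of dock_key in the frame of tray_grey below -0.033 m and (z of tray_grey in the frame of dock_seat between -0.0028 and 0.0028 m or z of tray_grey in the frame of dock_seat between 0.0292 and 0.0348 m or z of tray_grey in the frame of dock_seat between 0.0612 and 0.0668 m or z of tray_grey in the frame of dock_seat between 0.0932 and 0.0988 m) and x of dock_key in the frame of cover below -0.033 m and (z of cover in the frame of dock_seat between 0.0612 and 0.0668 m or z of cover in the frame of dock_seat between 0.0932 and 0.0988 m or z of cover in the frame of dock_seat between 0.1252 and 0.1308 m) and z of cover in the frame of tray_blue above 0.025 m and z of cover in the frame of tray_green above 0.025 m and z of cover in the frame of tray_yellow above 0.025 m and z of cover in the frame of tray_grey above 0.025 m and linear speed of each of tray_blue, tray_green, tray_yellow, tray_grey, cover below 0.02 m/s and value of joint clamp_knob above 2.58 rad); the robot touches nothing.
It fails at once if the padlock is moved by more than 3 cm (distance of padlock from where it was at the start of the episode above 0.03 m).
It fails at once if the lock cylinder is moved by more than 3 cm (distance of cylinder_lock from where it was at the start of the episode above 0.03 m).
It fails at once if the screwdriver is moved by more than 3 cm (distance of driver from where it was at the start of the episode above 0.03 m).
Of tray_blue, tray_green, tray_yellow, tray_grey only 2 to 4 are there at a start; the rules pass over those that are not, and their reading is None.
At some moment in a run one of tray_blue, tray_green, tray_yellow, tray_grey, cover may be knocked a few centimetres aside while the robot is not near it.
Once in a run the grip may slacken for a moment while it holds something.
It also fails if it takes over 210 s, if anything falls off the work surface, if the arm or the gripper's body presses on something with over 40 N, if the wrist force passes 120 N, or if a joint passes its speed limit or range.

## Robot

A 6-joint arm with a two-finger parallel gripper is mounted at the origin on the work surface. World frame = base frame: x ahead of the robot, y to its left, z up, the work surface at z = 0. Lengths are in m, angles in rad, forces in N, time in s.
With the tool pointing down it reaches from about 0.275 to 0.725 m from the base axis. Payload 15.9 kg.
Tool frame: the origin (TCP) lies at the very end of the fingers, on their centre line; the grasp point (between the pads) lies env.grip_depth behind it (env.grip_depth is the distance from the TCP to the grasp point, in m); z points along the fingers, y is the line along which they close (so a half turn about z gives the same grasp; the last joint's range is limited). The gripper opens to 85 mm and grips with 20 to 120 N. Pads are 22 mm wide; open, the fingers measure 114 mm over their backs; the gripper's body (76 mm by 85 mm) begins 54 mm behind the grasp point. The pads swing forward as they close: fully open they stand 13 mm farther back than shut.
Start: joints at [-1.202, 0.213, -0.034, 1.323, 0, 1.571], TCP at [0.18, -0.466, 0.231] pointing down, gripper open.
Joint ranges: [-2.98, 2.98], [-0.74, 1.72], [-1.14, 1.35], [-2.1, 2.04], [-1.57, 1.44], [-3.14, 3.14]. Speed limits (rad/s): [1.89, 1.89, 2.39, 2.57, 3.14, 3.14].

## Interface

Orientations are given as a unit quaternion [x, y, z, w].
In Python, from plant import env gives the robot as it stands. The module is installed in compiled form; this text tells all that it offers.
- The arm moves only by the shell command python3 -m jog 'ROWS'. ROWS is a JSON object of lists of equal length, an entry for each row: "xyz": the shift along the tool's x, y, z in m, a list of three; "roll": the turn about the tool's z in rad; "grip": the gripper's target within -1 to 1 (fully open at 1, half-way at 0, shut at -1). In form: {"xyz": [[tx, ty, tz], ...], "roll": [roll, ...], "grip": [grip, ...]}. A call has 1 to 20 rows; each row shifts and turns the commanded pose from where the row before left it, along the tool's axes as they then stand; what a row does not reach is not made up. A row lasts 1/10 s, in which the tool goes at most 50 mm and 8.59 degrees, less where a joint would pass 70% of its speed; a pose out of reach is approached as far as the arm can. A call is refused whole if a number of a shift passes 0.05 or a number of a turn 0.15, either way. A call with a gripper value outside its range is refused whole. The fingers move at their own pace and stop on an object; the grip force is fixed at half the most. Time passes only in rows, so rows that do not move let the fingers close. It gives the time, the measured TCP pose, the force, the opening and the grip force at its end, in the units of the state.
- env.observe(): the state, without advancing time (a new reading comes with each control period).
- env.grab_frame(name): name is "side" or "top" or "wrist"; returns a dict with "img" (480x640x3 uint8, blue, green, red), "fx", "fy", "cx", "cy" (pixels), "rvec" (rotation vector, rad) and "tvec" (3), from world to camera coordinates, as OpenCV has them. Camera axes: x right, y down, z forward; pixel columns grow to the right and rows downward; lengths in m; the calibration is good to about 2 mm. The wrist camera is an equidistant fisheye: a pixel r from the principal point sees the ray r / f radians off the axis. A picture is of the moment at which its call begins. There is no depth.
- env.hand_in(): hands the job in; it is judged then, once.
The state is a dict: "clock": time; "qpos": joint angles; "joint_velocities": joint speeds; "joint_efforts": joint torques, N m; "tool_pos": TCP position; "orientation": TCP orientation; "wrist_force": force on the tool from outside, world axes, zero at the start; "wrist_torque": the same for the moment, N m; "opening": finger opening in m; "finger_force": force on a finger pad.
Only numpy, scipy, OpenCV 4.12 (cv2) and the standard library are available. Lean on these libraries where they do the work, as an engineer would, in place of code of your own. Each camera call takes 0.05 s, during which the arm holds its last target. There are 200 camera calls.

## Working session

There is one attempt and no reset: what is moved stays moved. The work goes in short steps, Python scripts to look and compute and a shell command to move; the robot and the scene stay as the last step left them, time stands still between calls to the robot, and variables do not carry over. Pictures are saved under pics/ and viewed, at most 14 in all, crops included, and the job is handed in when it is done.

```bash
mkdir -p pics; cat > h.py <<'E'
import numpy as np, cv2
from plant import env
from scipy.spatial.transform import Rotation as R
def cam(n):
    f=env.grab_frame(n); return f
def ray(f,u,v,n):
    Rm=cv2.Rodrigues(np.array(f['rvec'],float))[0]; t=np.array(f['tvec'],float).ravel()
    x=(u-f['cx'])/f['fx']; y=(v-f['cy'])/f['fy']
    if n=='wrist':
        r=np.hypot(x,y); s=np.sin(r)/r if r>1e-9 else 1; d=np.array([x*s,y*s,np.cos(r)])
    else: d=np.array([x,y,1.])
    return -Rm.T@t, Rm.T@d
def onz(f,u,v,z,n):
    o,d=ray(f,u,v,n); return o+d*(z-o[2])/d[2]
def st():
    s=env.observe(); r=R.from_quat(s['orientation']).as_matrix()
    print('t',round(s['clock'],2),'tcp',np.round(s['tool_pos'],4),'x',np.round(r[:,0],3),'y',np.round(r[:,1],3),'z',np.round(r[:,2],3),'F',np.round(s['wrist_force'],1),'op',round(float(s['opening']),4),'q',np.round(s['qpos'],2))
    return s
E
python3 - <<'E'
from h import *
st(); print(env.grip_depth)
for n in('top','side','wrist'):
    f=cam(n); cv2.imwrite(f'pics/{n}0.png',f['img']); o,d=ray(f,320,240,n); print(n,o,d,f['fx'],f['cx'],f['cy'])
E
```

```text
t 0.0 tcp [ 0.1801 -0.4661  0.2308] x [0.933 0.36  0.   ] y [ 0.36  -0.933 -0.001] z [-0.     0.001 -1.   ] F [0.1 1.2 1. ] op 0.0852 q [-1.2   0.21 -0.04  1.32  0.    1.57]
0.0187
top [0.35427675 0.01259243 1.30870587] [ 0.12684339  0.02045723 -0.99172485] 591.4603331933839 317.50365452034043 238.3164808909506
side [0.41078116 1.13016798 0.74094859] [ 0.09075382 -0.84913091 -0.52039938] 624.5593652779572 325.3433394179138 239.1434994448011
wrist [ 0.25605227 -0.43612442  0.37390083] [-0.30609612 -0.1188799  -0.94454896] 371.64829954431775 319.529253838669 235.99532365394202
```

View pics/top0.png

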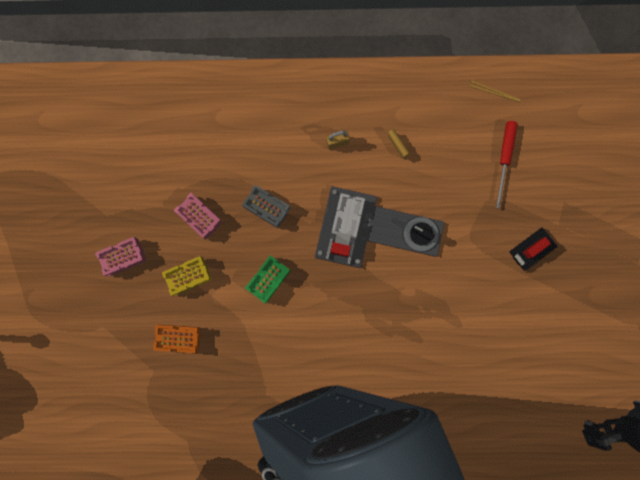

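View pics/side0.png

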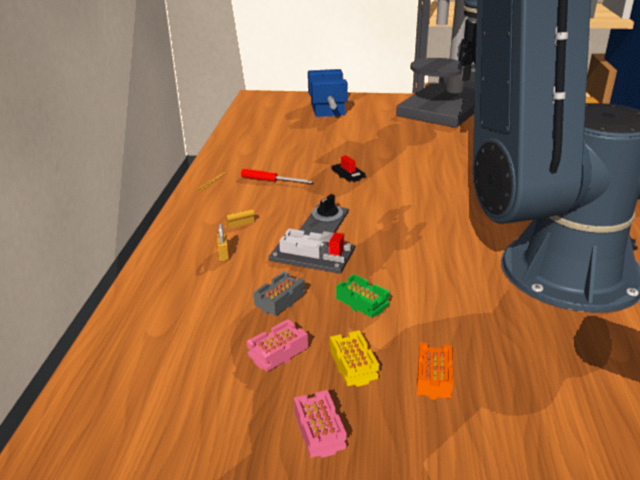

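The top view shows grey (266,206), green (268,280) and yellow (186,275) trays, and the cover at (533,250). The dock is at (348,220), with its red block at (341,250) and knob at (422,233). The pink trays (197,216), (120,257) and the orange one (176,339) are look-alikes: wrong colours. There is no blue tray; the blue thing in the side view (327,92) is a vise.

```bash
cat >> h.py <<'E'
HS={'yellow':((22,120,110),(33,255,255)),'green':((50,120,60),(80,255,255)),'red':((0,200,90),(4,255,255))}
def rects(f,n,col,z,amin=150):
    hsv=cv2.cvtColor(f['img'],cv2.COLOR_BGR2HSV)
    m=cv2.inRange(hsv,*HS[col]) if isinstance(col,str) else col
    m=cv2.morphologyEx(m,cv2.MORPH_CLOSE,np.ones((5,5)))
    out=[]
    for c in cv2.findContours(m,cv2.RETR_EXTERNAL,cv2.CHAIN_APPROX_NONE)[0]:
        if cv2.contourArea(c)<amin: continue
        p=np.array([onz(f,u,v,z,n)[:2] for u,v in c[:,0].astype(float)])
        (cx,cy),(w,h),a=cv2.minAreaRect((p*1000).astype(np.float32))
        if w<h: w,h,a=h,w,a+90
        M=cv2.moments(c); out.append((M['m10']/M['m00'],M['m01']/M['m00'],cx,cy,w,h,(a+90)%180-90))
    return out
def show(l):
    for o in l: print('  px %.0f %.0f  xy %.1f %.1f  size %.1f %.1f ang %.1f'%o)
E
python3 - <<'E'
from h import *
f=cam('top'); im=f['img']
for c,z in(('yellow',.039),('green',.039),('red',.051)): print(c); show(rects(f,'top',c,z,60))
hsv=cv2.cvtColor(im,cv2.COLOR_BGR2HSV)
m=((hsv[...,1]<110)&(hsv[...,2]<140)).astype(np.uint8)*255
m[:170]=0;m[360:]=0
m2=m.copy(); m2[:,320:]=0
print('grey');show(rects(f,'top',m2,.039))
m3=((hsv[...,2]<45)).astype(np.uint8)*255; m3[:180]=0;m3[300:]=0;m3[:,:480]=0
print('cover');show(rects(f,'top',m3,.019))
m4=((hsv[...,1]<60)&(hsv[...,2]>125)).astype(np.uint8)*255;m4[:180]=0;m4[300:]=0
print('ped');show(rects(f,'top',m4,.04))
A=cv2.resize(im[175:315,235:455],None,fx=3.6,fy=3.6,interpolation=cv2.INTER_CUBIC)
cv2.imwrite('pics/topc.png',A)
E
```

```text
yellow
  px 185 275  xy 442.0 329.8  size 91.1 55.7 ang -66.2
green
  px 267 279  xy 433.3 152.3  size 89.3 55.0 ang -37.0
red
  px 340 249  xy 495.1 -4.4  size 36.4 19.6 ang 77.0
  px 537 247  xy 495.8 -421.3  size 56.3 19.1 ang -54.1
  px 508 142  xy 726.4 -371.7  size 97.9 22.9 ang -11.6
grey
  px 123 257  xy 483.5 472.1  size 96.8 59.0 ang -66.5
  px 201 217  xy 572.2 304.4  size 95.7 55.1 ang 47.9
  px 266 206  xy 593.2 156.3  size 96.3 57.5 ang 57.9
cover
  px 533 249  xy 496.2 -424.4  size 92.4 52.9 ang -54.0
ped
  px 348 215  xy 571.1 -22.1  size 86.0 52.6 ang -13.8
```

View pics/topc.png

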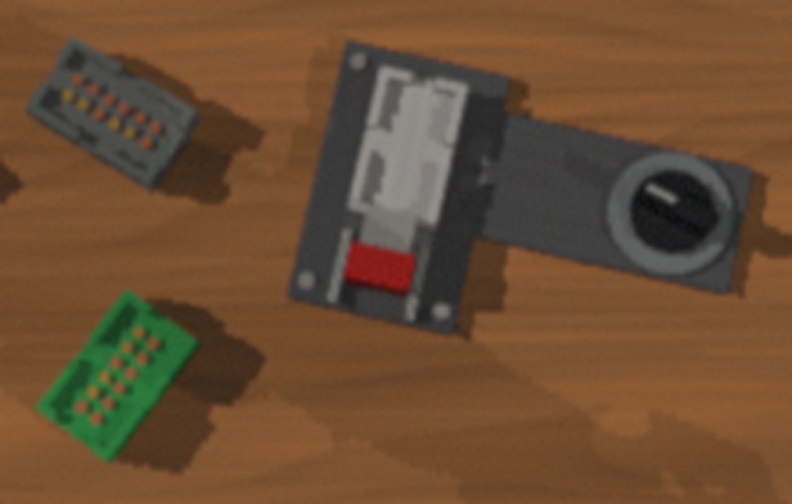

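Knob mark at crop (660,192) puts the bar about 119° clockwise of the dock's x, so roughly 2.08 rad. That agrees with the stated range. Moving over the knob.

```bash
python3 -m jog '{"xyz":[[0.045,-0.015,0],[0.045,-0.015,0],[0.045,-0.015,0],[0.045,-0.015,0],[0.045,-0.015,0],[0.045,-0.015,0],[0.045,-0.015,0],[0.045,-0.015,0],[0.045,-0.015,0],[0.02,-0.005,0],[0,0,0],[0,0,0]],"roll":[0,0,0,0,0,0,0,0,0,0,0,0],"grip":[1,1,1,1,1,1,1,1,1,1,1,1]}'
python3 - <<'E'
from h import *
st(); f=cam('wrist'); cv2.imwrite('pics/w1.png',f['img'])
E
```

```text
clock: 1.4
tool_pos: [0.5261, -0.1824, 0.2309]
orientation: [0.983, 0.184, -0.0, -0.0]
wrist_force: [-0.4, -0.3, -0.9]
opening: 0.0857
finger_force: 0.0
t 1.4 tcp [ 0.5261 -0.1824  0.2309] x [ 0.932  0.361 -0.001] y [ 0.361 -0.932 -0.   ] z [-0.001  0.    -1.   ] F [-0.4 -0.3 -0.9] op 0.0857 q [-0.33  0.33  0.12  1.36 -0.    2.44]
```

View pics/w1.png

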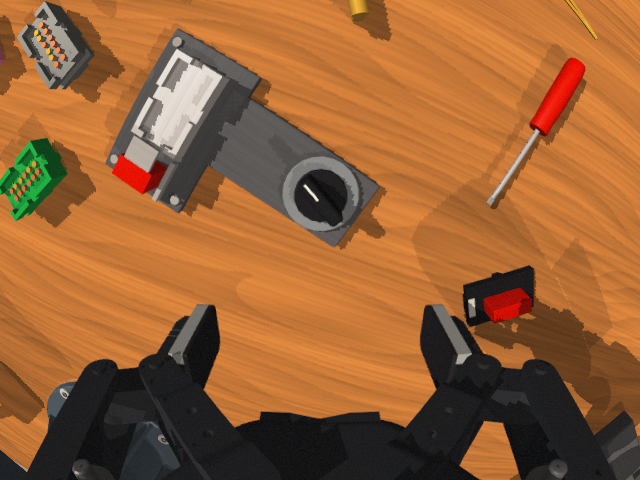

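The wrist view shows the knob at (323,194) with its mark at (312,193), the pedestal at (180,100), the red block at (138,172) and the cover at (500,297). Measuring the knob and dock from here.

```bash
python3 - <<'E'
from h import *
f=cam('wrist'); hsv=cv2.cvtColor(f['img'],cv2.COLOR_BGR2HSV)
m=((hsv[...,1]<60)&(hsv[...,2]>140)).astype(np.uint8)*255; m[:, 235:]=0; m[160:]=0; m[:,:125]=0
print('ped');show(rects(f,'wrist',m,.04,300))
k=(hsv[...,2]<60).astype(np.uint8)*255; k[:150]=0;k[245:]=0;k[:,:285]=0;k[:,360:]=0
print('black disc z.026'); show(rects(f,'wrist',k,.026,300))
r=hsv.copy(); rr=cv2.inRange(hsv,(0,180,90),(6,255,255)); rr[:,200:]=0
print('red z.056'); show(rects(f,'wrist',rr,.056,100))
p=np.array([onz(f,*q,.056,'wrist') for q in((308,184),(340,222))])*1000; print('bar',p[:,:2],p.mean(0))
g=cv2.resize(f['img'][150:245,275:370],None,fx=4,fy=4,interpolation=cv2.INTER_CUBIC)
h=cv2.resize(f['img'][20:220,100:270],None,fx=2.6,fy=2.6,interpolation=cv2.INTER_CUBIC)
c=np.zeros((520,380+442,3),np.uint8); c[:380,:380]=g; c[:,380:]=h; cv2.imwrite('pics/w1c.png',c[:,:800])
E
```

```text
ped
  px 172 106  xy 563.8 -19.3  size 127.0 61.2 ang -8.4
black disc z.026
  px 321 196  xy 528.7 -181.3  size 56.5 50.6 ang 13.7
red z.056
  px 138 174  xy 501.4 -9.3  size 49.4 35.2 ang 76.7
bar [[ 542.69542186 -164.8510394 ]
 [ 520.75346523 -203.64683567]] [ 531.72444354 -184.24893754   56.        ]
```

View pics/w1c.png

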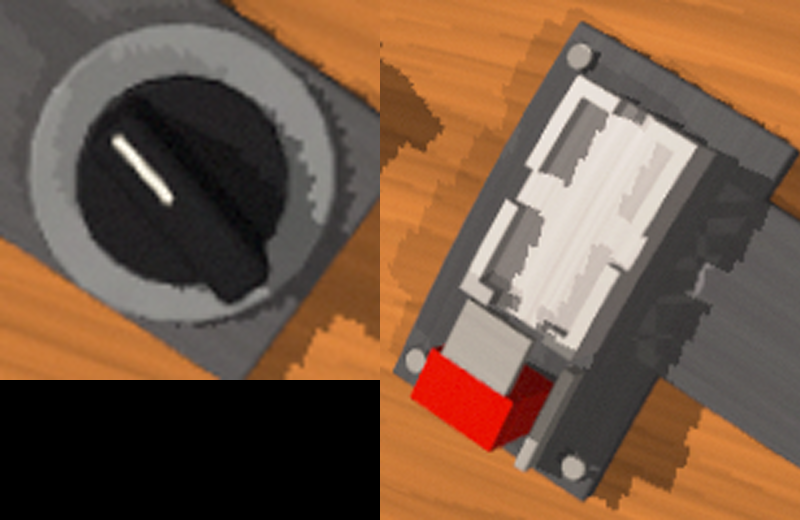

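```bash
python3 -m jog '{"xyz":[[0.0047,0.0018,0],[0,0,0],[0,0,0],[0,0,0],[0,0,0],[0,0,0.04],[0,0,0.04],[0,0,0.04],[0,0,0.04],[0,0,0.036],[0,0,0],[0,0,0],[0,0,0],[0,0,0],[0,0,0],[0,0,0],[0,0,0]],"roll":[-0.137,-0.137,-0.137,-0.137,-0.137,0,0,0,0,0,0,0,0,0,0,0,0],"grip":[1,1,1,1,1,1,1,1,1,1,1,-1,-1,-1,-1,-1,-1]}'
python3 - <<'E'
from h import *
st()
E
```

```text
clock: 3.2
tool_pos: [0.531, -0.1822, 0.0363]
orientation: [0.864, 0.503, 0.0, -0.0]
wrist_force: [-8.9, 4.7, 18.4]
opening: 0.013
finger_force: 59.2
t 3.2 tcp [ 0.531  -0.1822  0.0363] x [0.494 0.869 0.   ] y [ 0.869 -0.494 -0.   ] z [-0.  0. -1.] F [-8.9  4.7 18.4] op 0.013 q [-0.33  0.45 -0.21  0.91  0.    1.76]
```

```bash
python3 -m jog '{"xyz":[[0,0,-0.002],[0,0,0],[0,0,0],[0,0,0],[0,0,0],[0,0,0],[0,0,0],[0,0,0],[0,0,0],[0,0,0],[0,0,0],[0,0,0],[0,0,0],[0,0,0]],"roll":[-0.13,-0.13,-0.13,-0.13,-0.13,-0.13,-0.13,-0.13,-0.13,-0.13,-0.13,-0.13,-0.13,0],"grip":[-1,-1,-1,-1,-1,-1,-1,-1,-1,-1,-1,-1,-1,-1]}'
python3 - <<'E'
from h import *
print(np.round(st()['wrist_torque'],2))
E
```

```text
clock: 4.6
tool_pos: [0.532, -0.1816, 0.0366]
orientation: [0.195, 0.981, 0.001, 0.0]
wrist_force: [11.5, 5.5, -19.9]
opening: 0.0124
finger_force: 61.7
t 4.6 tcp [ 0.532  -0.1816  0.0366] x [-0.924  0.382 -0.   ] y [0.382 0.924 0.002] z [ 0.001  0.002 -1.   ] F [ 11.5   5.5 -19.9] op 0.0124 q [-0.33  0.45 -0.21  0.91  0.    0.06]
[ 1.12 -2.54  0.03]
```

```bash
python3 -m jog '{"xyz":[[0,0,0],[0,0,0],[0,0,0]],"roll":[-0.06,-0.06,0],"grip":[-1,-1,-1]}'
python3 - <<'E'
from h import *
print(np.round(st()['wrist_torque'],2))
E
```

```text
clock: 4.9
tool_pos: [0.532, -0.1815, 0.0366]
orientation: [0.137, 0.991, 0.001, 0.0]
wrist_force: [10.9, 5.8, -19.5]
opening: 0.0127
finger_force: 61.7
t 4.9 tcp [ 0.532  -0.1815  0.0366] x [-0.963  0.271 -0.   ] y [0.271 0.963 0.002] z [ 0.001  0.002 -1.   ] F [ 10.9   5.8 -19.5] op 0.0127 q [-0.33  0.45 -0.21  0.91  0.   -0.06]
[ 1.26 -2.55  0.02]
```

```bash
python3 -m jog '{"xyz":[[0,0,0.001],[0,0,0],[0,0,0]],"roll":[-0.05,-0.04,0],"grip":[-1,-1,-1]}'
python3 - <<'E'
from h import *
s=st();print(np.round(s['wrist_torque'],2),s['joint_efforts'][5])
E
```

```text
clock: 5.2
tool_pos: [0.532, -0.1815, 0.0365]
orientation: [0.093, 0.996, 0.001, 0.001]
wrist_force: [5.7, 8.2, -2.8]
opening: 0.0125
finger_force: 71.7
t 5.2 tcp [ 0.532  -0.1815  0.0365] x [-0.983  0.186 -0.001] y [0.186 0.983 0.002] z [ 0.002  0.002 -1.   ] F [ 5.7  8.2 -2.8] op 0.0125 q [-0.33  0.45 -0.21  0.91  0.   -0.14]
[ 1.91 -1.14 -1.47] -2.416238486766815
```

The torque of -1.47 N m shows the stop is reached. Releasing, rising and going over to look at the trays.

```bash
python3 -m jog '{"xyz":[[0,0,0],[0,0,0],[0,0,0],[0,0,0],[0,0,0],[0,0,-0.04],[0,0,-0.05],[0,0,-0.05],[0.009,0.047,-0.05],[0.009,0.047,-0.04],[0.009,0.047,0],[0.009,0.047,0],[0.009,0.047,0],[0.009,0.047,0],[0.009,0.047,0],[0.009,0.047,0],[0,0,0],[0,0,0]],"roll":[0,0,0.1,0,0,0,0,0,0,0,0,0,0,0,0,0,0,0],"grip":[-1,1,1,1,1,1,1,1,1,1,1,1,1,1,1,1,1,1]}'
python3 - <<'E'
from h import *
st(); f=cam('wrist'); cv2.imwrite('pics/w2.png',f['img'])
for c in('yellow','green'): print(c); show(rects(f,'wrist',c,.039,300))
E
```

```text
clock: 7.0
tool_pos: [0.5665, 0.1766, 0.2442]
orientation: [0.141, 0.99, -0.0, -0.0]
wrist_force: [-1.1, 0.0, -0.2]
opening: 0.085
finger_force: 0.0
t 7.0 tcp [0.5665 0.1766 0.2442] x [-0.96  0.28  0.  ] y [ 0.28  0.96 -0.  ] z [-0. -0. -1.] F [-1.1  0.  -0.2] op 0.085 q [ 0.3   0.41  0.27  1.43 -0.    0.59]
yellow
  px 435 42  xy 442.5 328.8  size 99.6 55.4 ang -66.8
green
  px 259 76  xy 434.0 156.5  size 89.8 57.4 ang -37.4
```

View pics/w2.png

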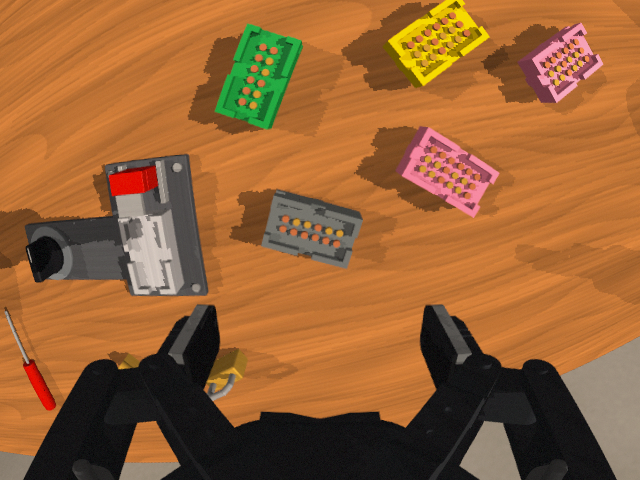

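Green is at (259,76), yellow at (438,42) and grey at (312,228). The pink ones, (560,62) and (448,172), are ruled out by colour. One enlarged crop will confirm this and show the wide notches.

```bash
python3 - <<'E'
from h import *
im=cv2.imread('pics/w2.png')
def cr(x,y,w=130,h=130,s=3): return cv2.resize(im[y:y+h,x:x+w],(390,390) ,interpolation=cv2.INTER_CUBIC)[:300]
c=np.zeros((600,800,3),np.uint8)
a=cv2.resize(im[15:135,195:325],(390,300),interpolation=cv2.INTER_CUBIC)
b=cv2.resize(im[0:100,370:500],(390,300),interpolation=cv2.INTER_CUBIC)
d=cv2.resize(im[180:280,250:380],(390,300),interpolation=cv2.INTER_CUBIC)
c[:300,:390]=a;c[:300,400:790]=b;c[300:,:390]=d
e=cv2.resize(im[150:300,90:220],(340,300),interpolation=cv2.INTER_CUBIC); c[300:,400:740]=e
cv2.imwrite('pics/w2c.png',c)
E
```

```text
(no output)
```

View pics/w2c.png

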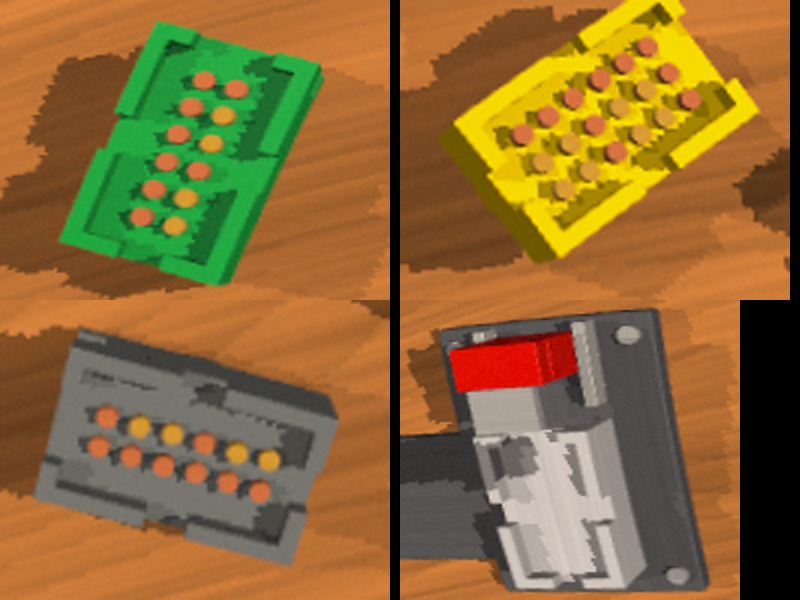

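Crop: green's wide notch is at its top end, crop (235,50), so its yaw is about -37°. Yellow's wide notch is at the right end, crop (715,55), so its yaw is about -67°. Grey is unclear. I'll fetch green first, with a closer look from overhead.

```bash
python3 -m jog '{"xyz":[[0.030,-0.0147,0],[0.030,-0.0147,0],[0.030,-0.0147,0],[0.031,-0.0147,0],[0,0,0.04],[0,0,0.03],[0,0,0.0],[0,0,0],[0,0,0]],"roll":[0,0,0,0,0.123,0.123,0.123,0,0],"grip":[1,1,1,1,1,1,1,1,1]}'
cat >> h.py <<'E'
def mask(f,col):
    return cv2.inRange(cv2.cvtColor(f['img'],cv2.COLOR_BGR2HSV),*HS[col])
def goal(px,py,tray_yaw_deg,flip=180):
    """shift in tool axes (before roll) and roll to bring TCP to px,py with tool yaw tray+flip"""
    s=env.observe(); r=R.from_quat(s['orientation']).as_matrix(); p=s['tool_pos']
    d=np.array([px/1000-p[0],py/1000-p[1],0]); t=r.T@d
    y=np.degrees(np.arctan2(r[1,0],r[0,0])); dr=(y-(tray_yaw_deg+flip)+180)%360-180
    print('shift tool',np.round(t,4),'roll',round(np.radians(dr),3),'yaw now',round(y,2))
E
python3 - <<'E'
from h import *
st(); f=cam('wrist'); cv2.imwrite('pics/w3.png',f['img'])
for z in(.039,): show(rects(f,'wrist','green',z,300))
E
```

```text
clock: 7.95
tool_pos: [0.4343, 0.153, 0.1751]
orientation: [0.321, 0.947, 0.0, 0.0]
wrist_force: [0.3, 0.5, 0.8]
opening: 0.0856
finger_force: 0.0
t 7.95 tcp [0.4343 0.153  0.1751] x [-0.794  0.608 -0.001] y [0.608 0.794 0.001] z [ 0.001  0.    -1.   ] F [0.3 0.5 0.8] op 0.0856 q [ 0.34  0.15 -0.25  1.17 -0.    0.99]
  px 320 213  xy 431.6 156.2  size 93.1 53.7 ang -37.2
```

View pics/w3.png

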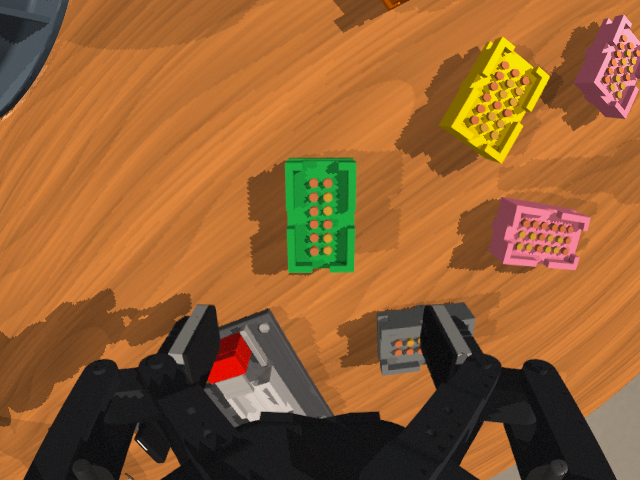

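Green sits alone at (320,213), aligned with the tool. Its narrow notch is at the bottom, (320,268), so the wide end is towards tool +x, as wanted. The size, 93x54, fits once the visible front wall is allowed for. Grasping.

```bash
python3 - <<'E'
from h import *
goal(432.8,155.3,-37.2)
E
python3 -m jog '{"xyz":[[0.0025,0.001,0.045],[0,0,0.045],[0,0,0.04],[0,0,0.025],[0,0,0.010],[0,0,0],[0,0,0],[0,0,0],[0,0,0],[0,0,0],[0,0,0]],"roll":[0,0,0,0,0,0,0,0,0,0,0],"grip":[1,1,1,1,1,1,-1,-1,-1,-1,-1]}'
```

```text
shift tool [ 0.0026  0.0006 -0.    ] roll -0.005 yaw now 142.53
clock: 9.1
tool_pos: [0.4337, 0.1564, 0.0111]
orientation: [0.322, 0.947, 0.001, 0.001]
wrist_force: [-3.3, -1.1, 14.4]
opening: 0.053
finger_force: 60.1
```

```bash
python3 -m jog '{"xyz":[[0,0,-0.03],[0,0,-0.05],[0,0,-0.05],[-0.0455,-0.002,0],[-0.0455,-0.002,0],[-0.0455,-0.002,0],[-0.0455,-0.002,0],[-0.0455,-0.002,0],[-0.0455,-0.002,0],[-0.0455,-0.002,0],[0,0,0],[0,0,0],[0,0,0],[0,0,0],[0,0,0],[0,0,0]],"roll":[0,0,0,0,0,0,0,0,0,0,-0.1,-0.1,-0.1,-0.114,0,0],"grip":[-1,-1,-1,-1,-1,-1,-1,-1,-1,-1,-1,-1,-1,-1,-1,-1]}'
python3 - <<'E'
from h import *
st(); f=cam('wrist'); cv2.imwrite('pics/w4.png',f['img'])
E
```

```text
clock: 10.7
tool_pos: [0.6764, -0.0495, 0.14]
orientation: [0.123, 0.992, 0.0, 0.0]
wrist_force: [0.5, 0.3, -1.6]
opening: 0.0525
finger_force: 65.8
t 10.7 tcp [ 0.6764 -0.0495  0.14  ] x [-0.97   0.244 -0.001] y [0.244 0.97  0.   ] z [ 0.001 -0.    -1.   ] F [ 0.5  0.3 -1.6] op 0.0525 q [-0.07  0.62  0.34  1.29 -0.    0.17]
```

View pics/w4.png

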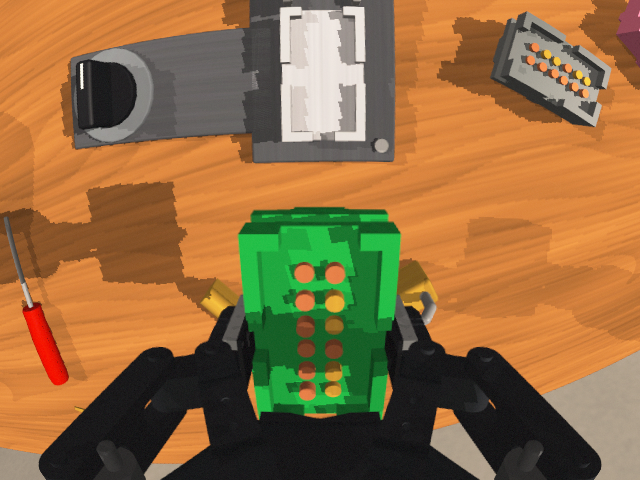

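The view shows the held green tray, wide notch forward (top edge rows 226-236, columns 240-400), and the pedestal at columns 281-365, with its +x end at row ~140. The knob mark at (82,75) is at 0. Measuring both in tool coordinates.

```bash
cat >> h.py <<'E'
def tool(f,u,v,z):
    s=env.observe(); r=R.from_quat(s['orientation']).as_matrix()
    return (r.T@(onz(f,u,v,z,'wrist')-s['tool_pos']))*1000
def pedestal(f,z,pts):
    pass
E
python3 - <<'E'
from h import *
f=cam('wrist'); hsv=cv2.cvtColor(f['img'],cv2.COLOR_BGR2HSV); s=env.observe()
w=((hsv[...,1]<70)&(hsv[...,2]>165)).astype(np.uint8); w[160:]=0; w[:,:255]=0; w[:,390:]=0
L=[];Rr=[]
for r in range(8,136,8):
    c=np.where(w[r])[0]
    if len(c)>4: L.append((c[0],r));Rr.append((c[-1]+1,r))
B=[(c,np.where(w[:,c])[0].max()+1) for c in range(286,362,6)]
for nm,P in(('L',L),('R',Rr),('B',B)):
    q=np.array([tool(f,u,v,.04)[:2] for u,v in P]); print(nm,np.round(q,1).tolist())
g=mask(f,'green')
zt=s['tool_pos'][2]-.0111+.039
F=[(c,np.where(g[200:,c])[0].min()+200) for c in(244,250,260,270,370,380,390,396)]; print('front px',F)
for r in(240,250,260,270):
    c=np.where(g[r])[0]; print('row',r,c.min(),c.max(),np.round(tool(f,c.min(),r,zt)[:2],1),np.round(tool(f,c.max()+1,r,zt)[:2],1))
# front rim column profile
print([f['img'][r,255].tolist() for r in range(206,240,2)])
E
```

```text
L [[155.4, -24.9], [149.7, -24.8], [144.1, -24.8], [138.6, -24.8], [133.1, -24.8], [127.6, -24.8], [122.2, -24.8], [116.8, -23.5], [111.5, -23.5], [106.2, -23.5], [100.9, -24.2], [95.6, -24.2], [90.4, -24.3], [85.1, -23.7], [79.9, -23.8], [74.6, -23.8]]
R [[155.5, 29.1], [149.9, 29.7], [144.2, 29.6], [138.7, 29.6], [133.2, 29.6], [127.7, 29.6], [122.3, 29.6], [116.9, 28.9], [111.6, 28.9], [106.2, 28.9], [101.0, 30.3], [95.7, 29.7], [90.5, 30.4], [85.2, 30.4], [79.9, 30.5], [74.7, 29.9]]
B [[65.4, -21.4], [65.3, -17.4], [65.2, -13.5], [65.2, -9.6], [65.8, -5.7], [66.5, -1.8], [71.1, 2.0], [71.1, 5.9], [72.4, 9.8], [65.9, 13.7], [65.9, 17.6], [66.0, 21.5], [66.0, 25.5]]
front px [(244, np.int64(225)), (250, np.int64(223)), (260, np.int64(211)), (270, np.int64(211)), (370, np.int64(210)), (380, np.int64(210)), (390, np.int64(223)), (396, np.int64(228))]
row 240 239 399 [ 42.4 -26.4] [42.4 27.3]
row 250 239 399 [ 38.8 -26.7] [38.8 27.5]
row 260 240 398 [ 35.2 -26.6] [35.1 27.5]
row 270 241 397 [ 31.5 -26.5] [31.4 27.4]
[[62, 131, 218], [61, 130, 215], [43, 96, 97], [29, 79, 11], [37, 91, 22], [45, 119, 22], [44, 121, 26], [46, 120, 27], [35, 95, 18], [37, 87, 21], [36, 87, 20], [38, 89, 25], [36, 86, 27], [37, 86, 22], [65, 168, 32], [71, 191, 32], [75, 192, 37]]
```

```bash
python3 -m jog '{"xyz":[[0.037,0.0007,0],[0.037,0.0007,0],[0.0368,0.0006,0],[0,0,0.035],[0,0,0.034],[0,0,0],[0,0,0]],"roll":[0,0,0,-0.013,0,0,0],"grip":[-1,-1,-1,-1,-1,-1,-1]}'
python3 - <<'E'
from h import *
st(); f=cam('wrist'); cv2.imwrite('pics/w5.png',f['img'])
t=cam('top'); 
a=cv2.resize(f['img'][40:400,180:460],(466,600),interpolation=cv2.INTER_CUBIC)
cv2.imwrite('pics/w5c.png',a)
E
```

```text
clock: 11.5
tool_pos: [0.5692, -0.0209, 0.0712]
orientation: [0.115, 0.993, -0.0, -0.0]
wrist_force: [0.5, 0.4, -1.0]
opening: 0.053
finger_force: 65.6
t 11.5 tcp [ 0.5692 -0.0209  0.0712] x [-0.973  0.229  0.001] y [ 0.229  0.973 -0.   ] z [-0.001  0.    -1.   ] F [ 0.5  0.4 -1. ] op 0.053 q [-0.04  0.43 -0.14  1.    0.    0.19]
```

View pics/w5c.png

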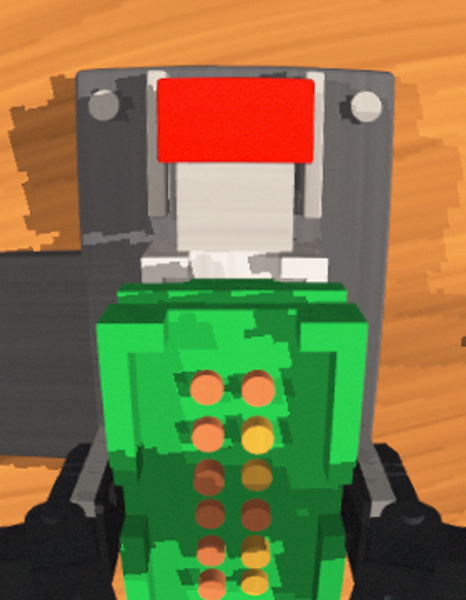

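Pedestal -x edge at crop row ~257, columns 140-328 (centre 234); tray centre column 232.5. So y is off by only about 0.4 mm. Checking x.

```bash
python3 - <<'E'
from h import *
f=cam('wrist'); im=f['img']
hsv=cv2.cvtColor(im,cv2.COLOR_BGR2HSV)
for c in(270,274,352,356,360): print(c,[int(v) for v in im[186:214:1,c,1]])
for r in(194,):
    for u in (264.2,320,377): print(np.round(tool(f,u,r,.04),1))
print(np.round(tool(f,272,195,.04),1), np.round(tool(f,360,195,.04),1))
for c in(250,255,375,380): print(c,[int(v) for v in im[216:240,c,1]])
for r in (232,233,234): print(np.round(tool(f,250,r,.0712-.0111+.039),1))
E
```

```text
270 [108, 108, 105, 111, 129, 194, 237, 237, 237, 236, 191, 187, 186, 189, 173, 159, 157, 158, 159, 158, 157, 159, 159, 144, 107, 96, 94, 97]
274 [111, 112, 107, 107, 128, 196, 238, 238, 236, 237, 238, 237, 236, 187, 156, 158, 159, 158, 157, 158, 158, 157, 159, 145, 105, 94, 95, 97]
352 [213, 167, 117, 102, 110, 176, 226, 237, 238, 238, 238, 238, 238, 238, 238, 237, 238, 219, 170, 154, 154, 155, 151, 108, 92, 96, 94, 96]
356 [105, 103, 101, 98, 102, 169, 226, 238, 238, 238, 238, 237, 238, 238, 238, 237, 238, 220, 170, 153, 155, 153, 153, 108, 94, 91, 96, 96]
360 [103, 103, 103, 101, 103, 166, 226, 238, 238, 238, 239, 238, 238, 238, 238, 237, 238, 222, 170, 152, 150, 151, 152, 115, 94, 90, 93, 95]
[ 45.2 -26.4  32.2]
[45.   0.7 32.2]
[45.2 28.3 32.2]
[ 44.6 -22.6  32.2] [44.6 20.  32.2]
250 [111, 102, 104, 101, 103, 90, 95, 95, 96, 97, 94, 94, 88, 90, 91, 91, 93, 95, 184, 213, 213, 212, 213, 213]
255 [133, 131, 133, 132, 132, 132, 109, 97, 94, 94, 97, 97, 97, 93, 91, 90, 95, 95, 185, 211, 211, 213, 211, 211]
375 [211, 212, 212, 211, 211, 156, 110, 96, 94, 97, 97, 95, 89, 90, 91, 93, 95, 144, 195, 211, 212, 212, 212, 212]
380 [213, 211, 211, 211, 213, 159, 112, 96, 96, 94, 96, 93, 94, 92, 92, 94, 96, 144, 195, 211, 213, 211, 213, 212]
[ 44.9 -22.7 -26.9]
[ 44.6 -22.7 -26.9]
[ 44.2 -22.7 -26.9]
```

```bash
python3 -m jog '{"xyz":[[0.0005,0.0004,0.010],[0,0,0.008],[0,0,0.003],[0,0,0.002],[0,0,0.001],[0,0,0]],"roll":[0,0,0,0,0,0],"grip":[-1,-1,-1,-1,-1,-1]}'
python3 - <<'E'
from h import *
s=st(); print(np.round(s['wrist_torque'],2))
E
```

```text
clock: 12.25
tool_pos: [0.5689, -0.0205, 0.0465]
orientation: [0.115, 0.993, -0.0, 0.0]
wrist_force: [0.1, 1.3, -2.1]
opening: 0.0526
finger_force: 65.7
t 12.25 tcp [ 0.5689 -0.0205  0.0465] x [-0.974  0.228 -0.   ] y [ 0.228  0.974 -0.   ] z [ 0. -0. -1.] F [ 0.1  1.3 -2.1] op 0.0526 q [-0.04  0.45 -0.18  0.94 -0.    0.19]
[0.02 0.03 0.04]
```

The lugs are already in the notches (4.6 mm below the rim with no force). Pressing home and releasing.

```bash
python3 -m jog '{"xyz":[[0,0,0.002],[0,0,0.001],[0,0,0]],"roll":[0,0,0],"grip":[-1,-1,-1]}'; python3 -m jog '{"xyz":[[0,0,0],[0,0,0],[0,0,0],[0,0,0],[0,0,-0.03],[0,0,-0.05],[0,0,-0.05],[0,0,-0.03]],"roll":[0,0,0,0,0,0,0,0],"grip":[1,1,1,1,1,1,1,1]}'
python3 - <<'E'
from h import *
st(); f=cam('wrist'); cv2.imwrite('pics/w6.png',f['img'])
show(rects(f,'wrist','green',.072,300)); goal(593,156,57.9); goal(593,156,-122.1)
E
```

```text
clock: 12.55
tool_pos: [0.5691, -0.0204, 0.0442]
orientation: [0.115, 0.993, 0.0, 0.0]
wrist_force: [-4.7, -0.6, 8.6]
opening: 0.0528
finger_force: 66.9
clock: 13.35
tool_pos: [0.5696, -0.0205, 0.2074]
orientation: [0.115, 0.993, 0.0, 0.002]
wrist_force: [1.5, -0.2, -0.5]
opening: 0.0856
finger_force: 0.0
t 13.35 tcp [ 0.5696 -0.0205  0.2074] x [-0.974  0.228 -0.004] y [0.228 0.974 0.001] z [ 0.004 -0.    -1.   ] F [ 1.5 -0.2 -0.5] op 0.0856 q [-0.04  0.36  0.1   1.31  0.    0.19]
  px 319 216  xy 567.7 -19.8  size 93.3 54.3 ang -12.9
shift tool [1.870e-02 1.769e-01 1.000e-04] roll -1.24 yaw now 166.83
shift tool [1.870e-02 1.769e-01 1.000e-04] roll 1.901 yaw now 166.83
```

Green is seated: TCP 44.2 mm, so its origin is 33.1 mm. Next a look at grey from overhead.

```bash
python3 -m jog '{"xyz":[[0.004,0.044,0],[0.005,0.044,0],[0.005,0.044,0],[0.005,0.044,0],[0,0,0.0],[0,0,0]],"roll":[0,0,0,0,0,0],"grip":[1,1,1,1,1,1]}'
python3 - <<'E'
from h import *
st(); f=cam('wrist'); hsv=cv2.cvtColor(f['img'],cv2.COLOR_BGR2HSV)
m=((hsv[...,1]<60)&(hsv[...,2]<175)).astype(np.uint8)*255; m[290:]=0; m[:110]=0;m[:,:240]=0;m[:,400:]=0
m=cv2.morphologyEx(m,cv2.MORPH_OPEN,np.ones((3,3)))
show(rects(f,'wrist',m,.039,800))
a=cv2.resize(f['img'][130:290,220:420],(750,600),interpolation=cv2.INTER_CUBIC); cv2.imwrite('pics/w7.png',a)
E
```

```text
clock: 14.0
tool_pos: [0.5902, 0.1561, 0.203]
orientation: [0.114, 0.994, -0.0, -0.0]
wrist_force: [0.0, 0.4, 0.6]
opening: 0.0856
finger_force: 0.0
t 14.0 tcp [0.5902 0.1561 0.203 ] x [-0.974  0.226  0.   ] y [ 0.226  0.974 -0.   ] z [-0.001 -0.    -1.   ] F [0.  0.4 0.6] op 0.0856 q [ 0.26  0.45  0.23  1.35 -0.    0.49]
  px 324 212  xy 591.9 161.2  size 89.6 58.2 ang 58.0
```

View pics/w7.png

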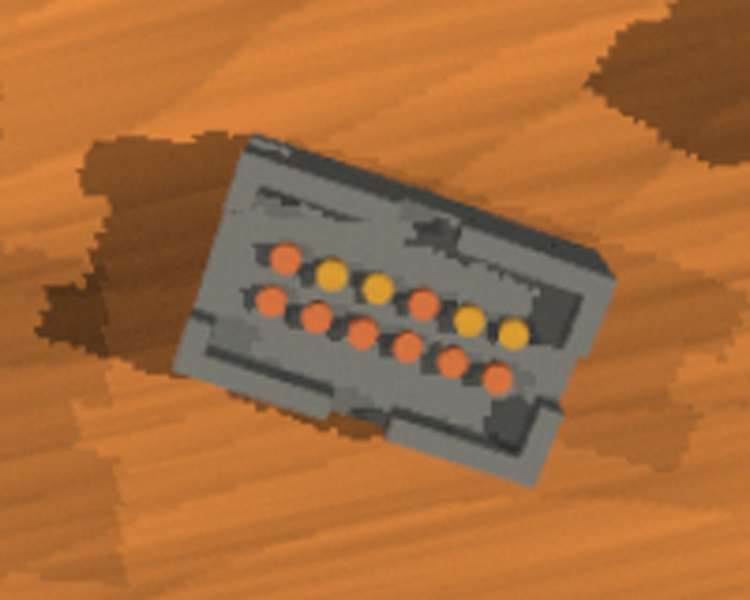

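Grey: the narrow notch is at the right end, crop (575,380), ~55 px. The wide one is at the left end, crop (215,265), ~105 px. So its yaw is +58°. Turning into alignment and re-measuring before the grasp.

```bash
python3 -m jog '{"xyz":[[-0.0025,0.0047,0.015],[0,0,0.015],[0,0,0],[0,0,0],[0,0,0],[0,0,0],[0,0,0],[0,0,0],[0,0,0],[0,0,0],[0,0,0]],"roll":[-0.138,-0.138,-0.138,-0.138,-0.138,-0.138,-0.138,-0.138,-0.138,0,0],"grip":[1,1,1,1,1,1,1,1,1,1,1]}'
python3 - <<'E'
from h import *
st(); f=cam('wrist'); hsv=cv2.cvtColor(f['img'],cv2.COLOR_BGR2HSV)
cv2.imwrite('pics/w8.png',f['img'])
m=((hsv[...,1]<60)&(hsv[...,2]<175)).astype(np.uint8)*255; m[290:]=0; m[:110]=0;m[:,:240]=0;m[:,400:]=0
m=cv2.morphologyEx(m,cv2.MORPH_OPEN,np.ones((3,3)))
r=rects(f,'wrist',m,.039,800); show(r)
for o in r: goal(o[2],o[3],58)
E
```

```text
clock: 15.15
tool_pos: [0.5939, 0.1583, 0.1736]
orientation: [-0.482, 0.876, -0.0, 0.0]
wrist_force: [-1.2, -0.2, 0.3]
opening: 0.0854
finger_force: 0.0
t 15.15 tcp [0.5939 0.1583 0.1736] x [-0.535 -0.845  0.   ] y [-0.845  0.535 -0.   ] z [ 0. -0. -1.] F [-1.2 -0.2  0.3] op 0.0854 q [ 0.26  0.47  0.18  1.28 -0.   -0.75]
  px 320 217  xy 593.0 158.4  size 93.2 53.5 ang 57.8
shift tool [ 0.0006  0.0007 -0.    ] roll -0.005 yaw now -122.29
```

```bash
python3 -m jog '{"xyz":[[-0.001,0.0007,0.045],[0,0,0.045],[0,0,0.04],[0,0,0.023],[0,0,0.010],[0,0,0],[0,0,0],[0,0,0],[0,0,0],[0,0,0],[0,0,0]],"roll":[-0.005,0,0,0,0,0,0,0,0,0,0],"grip":[1,1,1,1,1,1,-1,-1,-1,-1,-1]}'
python3 -m jog '{"xyz":[[0,0,-0.03],[0,0,-0.05],[0,0,-0.05],[0,0,-0.03],[0,0,0],[0,0,0],[0,0,0],[0,0,0],[0,0,0],[0,0,0],[0,0,0],[0,0,0],[0,0,0],[0,0,0],[0,0,0]],"roll":[0,0,0,0.139,0.139,0.139,0.139,0.139,0.139,0.139,0.139,0.139,0,0,0],"grip":[-1,-1,-1,-1,-1,-1,-1,-1,-1,-1,-1,-1,-1,-1,-1]}'
python3 - <<'E'
from h import *
st(); goal(569,-20.5,-13.17); f=cam('wrist'); cv2.imwrite('pics/w9.png',f['img'])
z=env.observe()['tool_pos'][2]-.011+.039
im=f['img']
for c in(250,255,385,390): print(c,[int(v) for v in im[205:245,c,1]])
for r in(245,260): print(r,[int(v) for v in im[r,228:252,1]],[int(v) for v in im[r,388:412,1]])
for u,v in((239,245),(400,245),(250,233),(250,237)): print(u,v,np.round(tool(f,u,v,z),1))
E
```

```text
clock: 16.3
tool_pos: [0.5949, 0.1608, 0.0124]
orientation: [-0.487, 0.874, -0.0, 0.001]
wrist_force: [-3.4, -0.6, 10.9]
opening: 0.0529
finger_force: 61.3
clock: 17.8
tool_pos: [0.5939, 0.1605, 0.1708]
orientation: [0.115, 0.993, 0.0, 0.0]
wrist_force: [0.5, -0.4, -2.1]
opening: 0.0529
finger_force: 64.6
t 17.8 tcp [0.5939 0.1605 0.1708] x [-0.974  0.228 -0.   ] y [0.228 0.974 0.   ] z [ 0.  0. -1.] F [ 0.5 -0.4 -2.1] op 0.0529 q [0.26 0.47 0.17 1.28 0.   0.49]
shift tool [-0.0171 -0.1819 -0.    ] roll -0.001 yaw now 166.79
250 [125, 119, 116, 116, 118, 117, 123, 126, 131, 117, 77, 62, 62, 63, 62, 60, 58, 58, 58, 61, 71, 106, 138, 137, 135, 138, 136, 137, 138, 137, 137, 138, 137, 137, 135, 137, 138, 139, 136, 135]
255 [61, 58, 60, 78, 86, 88, 87, 85, 84, 82, 67, 61, 64, 64, 61, 63, 60, 60, 59, 58, 73, 107, 141, 138, 138, 136, 138, 138, 138, 137, 137, 137, 137, 137, 137, 139, 139, 138, 137, 137]
385 [61, 62, 64, 79, 127, 136, 138, 138, 135, 132, 106, 59, 58, 61, 61, 63, 64, 63, 62, 61, 62, 88, 124, 139, 138, 137, 137, 137, 138, 138, 136, 137, 137, 137, 138, 135, 136, 138, 138, 135]
390 [132, 136, 140, 142, 141, 138, 137, 132, 131, 123, 99, 63, 64, 60, 60, 61, 61, 63, 60, 64, 61, 88, 123, 137, 138, 136, 137, 139, 137, 139, 136, 138, 136, 136, 138, 135, 139, 137, 135, 136]
245 [137, 123, 123, 121, 123, 124, 122, 123, 125, 123, 129, 132, 135, 136, 135, 136, 136, 136, 137, 137, 136, 135, 137, 136] [135, 137, 137, 137, 136, 136, 139, 138, 136, 136, 136, 137, 131, 127, 128, 125, 127, 126, 127, 128, 126, 125, 127, 126]
260 [126, 128, 126, 127, 125, 128, 138, 144, 140, 140, 141, 141, 141, 139, 134, 135, 136, 136, 137, 135, 136, 136, 136, 134] [135, 134, 136, 136, 137, 137, 136, 135, 135, 135, 135, 135, 133, 132, 133, 134, 133, 132, 135, 135, 134, 135, 136, 134]
239 245 [ 40.6 -26.5 -28. ]
400 245 [ 40.6  27.4 -28. ]
250 233 [ 44.8 -22.5 -28. ]
250 237 [ 43.4 -22.6 -28. ]
```

View pics/w9.png

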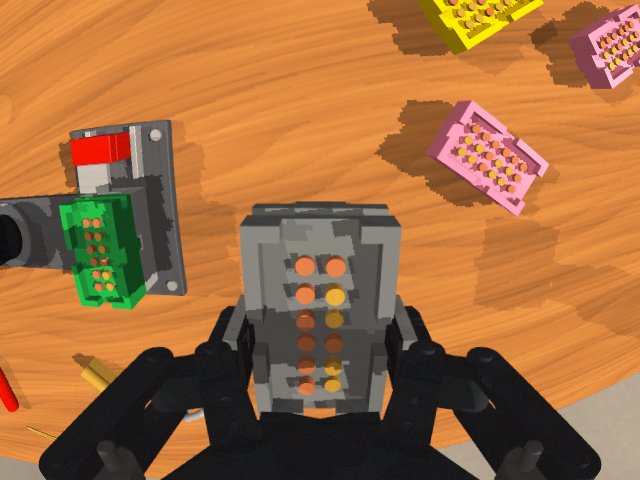

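Grey is held with its wide notch forward (gap columns 280-360) and sits about 2.2 mm forward in the grip, so I compensate. Carrying it over the stack.

```bash
python3 -m jog '{"xyz":[[-0.004,-0.0455,0],[-0.005,-0.0455,0],[-0.005,-0.0455,0],[-0.0053,-0.0454,0],[0,0,0],[0,0,0.040],[0,0,0.033],[0,0,0],[0,0,0]],"roll":[0,0,0,0,0,0,0,0,0],"grip":[-1,-1,-1,-1,-1,-1,-1,-1,-1]}'
python3 - <<'E'
from h import *
st(); goal(571.1,-21,-13.17); f=cam('wrist')
a=cv2.resize(f['img'][40:400,180:460],(466,600),interpolation=cv2.INTER_CUBIC)
cv2.imwrite('pics/w10.png',a)
E
```

```text
clock: 18.75
tool_pos: [0.5704, -0.0206, 0.0982]
orientation: [0.116, 0.993, 0.0, -0.0]
wrist_force: [-0.7, -1.1, -1.3]
opening: 0.0525
finger_force: 64.5
t 18.75 tcp [ 0.5704 -0.0206  0.0982] x [-0.973  0.231  0.001] y [ 0.231  0.973 -0.   ] z [-0.001  0.    -1.   ] F [-0.7 -1.1 -1.3] op 0.0525 q [-0.04  0.41 -0.1   1.06  0.    0.2 ]
shift tool [-0.0007 -0.0002 -0.    ] roll -0.003 yaw now 166.67
```

View pics/w10.png

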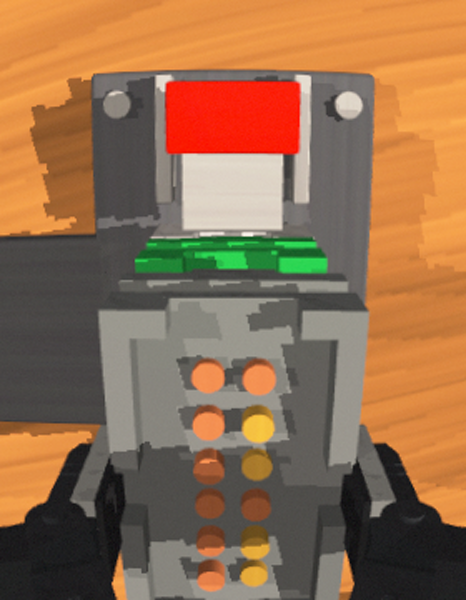

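Green's rim below is centred at crop column 231 and grey's at 233, so they line up within 0.5 mm. Lowering.

```bash
python3 -m jog '{"xyz":[[-0.0005,-0.0003,0.008],[0,0,0.004],[0,0,0.003],[0,0,0.002],[0,0,0.0015],[0,0,0]],"roll":[-0.003,0,0,0,0,0],"grip":[-1,-1,-1,-1,-1,-1]}'
```

```text
clock: 19.4
tool_pos: [0.5709, -0.0213, 0.0789]
orientation: [0.115, 0.993, 0.0, -0.0]
wrist_force: [0.7, -0.1, -1.2]
opening: 0.0534
finger_force: 64.6
```

```bash
python3 -m jog '{"xyz":[[0,0,0.0015],[0,0,0.001],[0,0,0],[0,0,0],[0,0,0],[0,0,0],[0,0,0],[0,0,-0.03],[0,0,-0.05],[0,0,-0.05],[0,0,0],[0,0,0]],"roll":[0,0,0,0,0,0,0,0,0,0,0,0],"grip":[-1,-1,-1,1,1,1,1,1,1,1,1,1]}'
python3 - <<'E'
from h import *
st(); f=cam('wrist'); hsv=cv2.cvtColor(f['img'],cv2.COLOR_BGR2HSV); cv2.imwrite('pics/w11.png',f['img'])
m=((hsv[...,1]<60)&(hsv[...,2]<175)).astype(np.uint8)*255; m[300:]=0; m[:110]=0;m[:,:240]=0;m[:,400:]=0
m=cv2.morphologyEx(m,cv2.MORPH_OPEN,np.ones((3,3)))
show(rects(f,'wrist',m,.104,800)); t=cam('top'); show(rects(t,'top','yellow',.039)); goal(442,328,-66.8)
E
```

```text
clock: 20.6
tool_pos: [0.5716, -0.0214, 0.2075]
orientation: [0.115, 0.993, 0.0, 0.001]
wrist_force: [0.4, -0.8, -1.1]
opening: 0.0853
finger_force: 0.0
t 20.6 tcp [ 0.5716 -0.0214  0.2075] x [-0.973  0.229 -0.002] y [0.229 0.973 0.   ] z [ 0.002 -0.    -1.   ] F [ 0.4 -0.8 -1.1] op 0.0853 q [-0.04  0.37  0.11  1.31  0.    0.19]
  px 312 201  xy 547.9 -25.0  size 128.9 94.4 ang -13.4
  px 186 275  xy 441.4 329.1  size 91.9 57.9 ang -66.1
shift tool [2.050e-01 3.107e-01 2.000e-04] roll 0.935 yaw now 166.78
```

```bash
python3 -m jog '{"xyz":[[0.0256,0.0388,0],[0.0256,0.0388,0],[0.0256,0.0388,0],[0.0256,0.0388,0],[0.0256,0.0388,0],[0.0256,0.0388,0],[0.0256,0.0388,0],[0.0256,0.0388,0],[0,0,0.015],[0,0,0.015],[0,0,0],[0,0,0],[0,0,0],[0,0,0],[0,0,0],[0,0,0],[0,0,0]],"roll":[0,0,0,0,0,0,0,0,0.1336,0.1336,0.1336,0.1336,0.1336,0.1336,0.1336,0,0],"grip":[1,1,1,1,1,1,1,1,1,1,1,1,1,1,1,1,1]}'
python3 - <<'E'
from h import *
st(); f=cam('wrist'); cv2.imwrite('pics/w12.png',f['img'])
r=rects(f,'wrist','yellow',.039,800); show(r)
for o in r: goal(o[2],o[3],-66.6)
E
```

```text
clock: 22.4
tool_pos: [0.4421, 0.3274, 0.1756]
orientation: [0.549, 0.836, -0.001, -0.0]
wrist_force: [-0.8, 0.1, 0.1]
opening: 0.0853
finger_force: 0.0
t 22.4 tcp [0.4421 0.3274 0.1756] x [-0.398  0.918 -0.   ] y [ 0.918  0.398 -0.002] z [-0.001 -0.001 -1.   ] F [-0.8  0.1  0.1] op 0.0853 q [ 0.64  0.33 -0.02  1.22 -0.    1.8 ]
  px 322 211  xy 440.6 333.7  size 93.0 54.5 ang -66.6
shift tool [ 0.0064  0.001  -0.    ] roll 0.0 yaw now 113.41
```

View pics/w12.png

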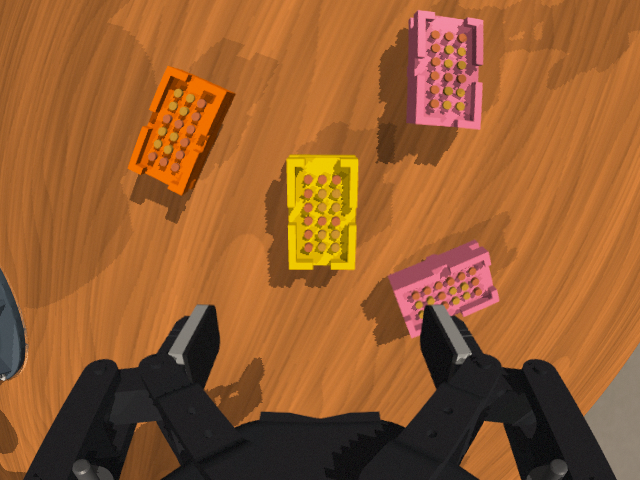

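Yellow is at (322,211), 93x54.5, with its narrow notch at the bottom (322,265), so the wide end is forward as wanted. The pink ones (446,72), (445,290) and the orange (180,130) stay. Grasping yellow.

```bash
python3 -m jog '{"xyz":[[0.0046,0.001,0.045],[0,0,0.045],[0,0,0.04],[0,0,0.025],[0,0,0.010],[0,0,0],[0,0,0],[0,0,0],[0,0,0],[0,0,0],[0,0,0]],"roll":[0,0,0,0,0,0,0,0,0,0,0],"grip":[1,1,1,1,1,1,-1,-1,-1,-1,-1]}'
python3 -m jog '{"xyz":[[0,0,-0.03],[0,0,-0.05],[0,0,-0.05],[0,0,-0.05],[0,0,-0.02],[0,0,0],[0,0,0],[0,0,0],[0,0,0],[0,0,0],[0,0,0],[0,0,0],[0,0,0]],"roll":[0,0,0,-0.133,-0.133,-0.133,-0.133,-0.133,-0.133,-0.133,0,0,0],"grip":[-1,-1,-1,-1,-1,-1,-1,-1,-1,-1,-1,-1,-1]}'
python3 - <<'E'
from h import *
st(); goal(569,-20.5,-13.2); f=cam('wrist'); cv2.imwrite('pics/w13.png',f['img']); im=f['img']
g=mask(f,'yellow')
for c in(250,255,385,390): print(c,[int(v) for v in im[205:245,c,1]])
for r in(250,260): c=np.where(g[r])[0]; print(r,c.min(),c.max())
E
```

```text
clock: 23.55
tool_pos: [0.4425, 0.333, 0.0133]
orientation: [0.55, 0.835, 0.001, 0.0]
wrist_force: [-1.2, -1.6, 11.8]
opening: 0.053
finger_force: 60.9
clock: 24.85
tool_pos: [0.4417, 0.3323, 0.2118]
orientation: [0.119, 0.993, 0.0, 0.0]
wrist_force: [0.4, -1.0, -1.2]
opening: 0.0527
finger_force: 64.8
t 24.85 tcp [0.4417 0.3323 0.2118] x [-0.972  0.236 -0.   ] y [0.236 0.972 0.   ] z [ 0.  0. -1.] F [ 0.4 -1.  -1.2] op 0.0527 q [0.65 0.33 0.07 1.31 0.   0.88]
shift tool [-2.070e-01 -3.128e-01 -1.000e-04] roll -0.008 yaw now 166.36
250 [119, 119, 121, 118, 116, 117, 117, 114, 117, 121, 119, 116, 112, 109, 102, 90, 91, 94, 96, 93, 89, 91, 90, 97, 96, 99, 207, 211, 215, 211, 212, 211, 211, 212, 213, 212, 213, 213, 211, 212]
255 [120, 120, 113, 97, 97, 97, 97, 150, 163, 133, 132, 132, 132, 131, 114, 99, 96, 96, 94, 94, 96, 94, 91, 91, 93, 99, 208, 215, 213, 213, 212, 211, 212, 213, 213, 213, 212, 212, 213, 211]
385 [116, 114, 112, 107, 92, 94, 113, 178, 213, 214, 212, 212, 213, 210, 129, 101, 95, 95, 95, 96, 94, 98, 97, 96, 98, 129, 208, 214, 212, 213, 212, 213, 213, 212, 213, 213, 212, 212, 211, 211]
390 [114, 113, 74, 65, 65, 67, 71, 72, 71, 69, 69, 70, 68, 68, 86, 94, 97, 93, 97, 97, 95, 95, 93, 96, 99, 125, 206, 212, 213, 212, 213, 212, 212, 213, 212, 211, 213, 212, 212, 213]
250 241 398
260 242 397
```

```bash
python3 -m jog '{"xyz":[[-0.0259,-0.0391,0],[-0.0259,-0.0391,0],[-0.0259,-0.0391,0],[-0.0259,-0.0391,0],[-0.0259,-0.0391,0],[-0.0259,-0.0391,0],[-0.0259,-0.0391,0],[-0.0259,-0.0391,0],[0,0,0],[0,0,0.04],[0,0,0.04],[0,0,0],[0,0,0]],"roll":[0,0,0,0,0,0,0,0,-0.008,0,0,0,0],"grip":[-1,-1,-1,-1,-1,-1,-1,-1,-1,-1,-1,-1,-1]}'
python3 - <<'E'
from h import *
st(); goal(569.2,-20.7,-13.2); f=cam('wrist'); im=f['img'];cv2.imwrite('pics/w14.png',im)
g=mask(f,'yellow')
r=250; c=np.where(g[r])[0]; print(r,c.min(),c.max(),(c.min()+c.max()+1)/2)
for c in(255,385): print(c,[int(v) for v in im[205:245,c,1]])
hsv=cv2.cvtColor(im,cv2.COLOR_BGR2HSV)
# grey rim row profile below the yellow front
for r in(196,200,204,208): print(r,[int(v) for v in im[r,245:275,1]],[int(v) for v in im[r,365:395,1]])
E
```

```text
clock: 26.2
tool_pos: [0.5701, -0.0199, 0.1323]
orientation: [0.114, 0.994, -0.0, -0.0]
wrist_force: [0.1, 0.1, -1.3]
opening: 0.0524
finger_force: 64.6
t 26.2 tcp [ 0.5701 -0.0199  0.1323] x [-0.974  0.226  0.001] y [ 0.226  0.974 -0.   ] z [-0.001  0.    -1.   ] F [ 0.1  0.1 -1.3] op 0.0524 q [-0.03  0.39 -0.04  1.14  0.    0.19]
shift tool [ 0.0007 -0.0009  0.    ] roll 0.003 yaw now 166.96
250 240 398 319.5
255 [65, 64, 76, 102, 105, 105, 106, 127, 144, 153, 153, 150, 150, 150, 134, 113, 109, 109, 108, 109, 110, 111, 110, 109, 108, 115, 230, 233, 234, 234, 234, 234, 234, 233, 234, 234, 234, 233, 234, 234]
385 [90, 93, 87, 95, 104, 108, 133, 204, 233, 233, 234, 233, 232, 213, 140, 109, 109, 111, 110, 111, 110, 108, 109, 110, 114, 147, 231, 235, 234, 234, 234, 233, 233, 234, 233, 234, 234, 233, 233, 234]
196 [63, 63, 64, 66, 64, 65, 67, 67, 66, 68, 65, 66, 66, 69, 64, 62, 100, 132, 137, 137, 136, 136, 137, 136, 137, 135, 136, 138, 137, 136] [134, 136, 135, 133, 134, 135, 135, 135, 133, 129, 115, 89, 89, 87, 87, 88, 89, 89, 91, 92, 89, 91, 90, 94, 99, 104, 116, 115, 115, 114]
200 [61, 62, 62, 61, 61, 65, 67, 65, 67, 65, 68, 67, 67, 69, 65, 70, 74, 83, 85, 85, 83, 85, 86, 86, 86, 85, 87, 87, 85, 83] [137, 135, 136, 137, 137, 136, 137, 136, 135, 132, 114, 90, 88, 86, 87, 90, 88, 91, 94, 93, 91, 88, 90, 92, 96, 98, 109, 110, 108, 109]
204 [59, 59, 59, 60, 61, 66, 65, 66, 64, 67, 68, 62, 64, 68, 66, 68, 68, 85, 85, 84, 85, 84, 87, 84, 85, 88, 86, 86, 87, 85] [136, 137, 138, 136, 137, 136, 137, 136, 138, 130, 107, 89, 90, 87, 89, 91, 89, 89, 90, 92, 90, 91, 89, 95, 102, 96, 108, 109, 108, 109]
208 [62, 64, 65, 64, 64, 60, 69, 65, 71, 89, 102, 102, 107, 107, 105, 107, 107, 109, 109, 109, 106, 112, 110, 110, 108, 107, 110, 111, 111, 109] [112, 109, 111, 110, 109, 109, 112, 112, 111, 111, 108, 110, 107, 111, 108, 109, 109, 109, 109, 103, 95, 89, 88, 98, 105, 111, 113, 110, 112, 112]
```

```bash
python3 -m jog '{"xyz":[[0.0007,-0.0008,0.009],[0,0,0.005],[0,0,0.003],[0,0,0.0015],[0,0,0.0015],[0,0,0]],"roll":[0.003,0,0,0,0,0],"grip":[-1,-1,-1,-1,-1,-1]}'
```

```text
clock: 26.85
tool_pos: [0.5694, -0.0208, 0.1114]
orientation: [0.115, 0.993, -0.0, -0.0]
wrist_force: [-0.2, 0.2, -1.8]
opening: 0.0527
finger_force: 64.7
```

```bash
python3 -m jog '{"xyz":[[0,0,0.0015],[0,0,0.0005],[0,0,0],[0,0,0],[0,0,0],[0,0,0],[0,0,0],[0,0,-0.03],[0,0,-0.05],[0,0,-0.05],[0,0,0],[0,0,0]],"roll":[0,0,0,0,0,0,0,0,0,0,0,0],"grip":[-1,-1,-1,1,1,1,1,1,1,1,1,1]}'
python3 - <<'E'
from h import *
st(); f=cam('wrist'); cv2.imwrite('pics/w15.png',f['img'])
show(rects(f,'wrist','yellow',.136,800)); goal(496,-422,-54)
s=cam('side'); cv2.imwrite('pics/s1.png',s['img'])
t=cam('top'); show([o for o in rects(t,'top','red',.051,60)])
E
```

```text
clock: 28.05
tool_pos: [0.5702, -0.0208, 0.2405]
orientation: [0.115, 0.993, 0.0, 0.001]
wrist_force: [-0.1, -0.2, -0.0]
opening: 0.0854
finger_force: 0.0
t 28.05 tcp [ 0.5702 -0.0208  0.2405] x [-0.974  0.228 -0.002] y [0.228 0.974 0.   ] z [ 0.002 -0.    -1.   ] F [-0.1 -0.2 -0. ] op 0.0854 q [-0.04  0.36  0.19  1.39 -0.    0.19]
  px 319 226  xy 567.5 -20.0  size 94.1 55.0 ang -13.2
shift tool [-0.02   -0.4074  0.    ] roll 0.712 yaw now 166.82
  px 508 142  xy 726.4 -371.7  size 97.9 23.0 ang -11.8
```

```bash
python3 - <<'E'
from h import *
im=cv2.imread('pics/s1.png'); cv2.imwrite('pics/s1c.png',cv2.resize(im[130:290,230:420],(712,600),interpolation=cv2.INTER_CUBIC))
E
```

```text
(no output)
```

View pics/s1c.png

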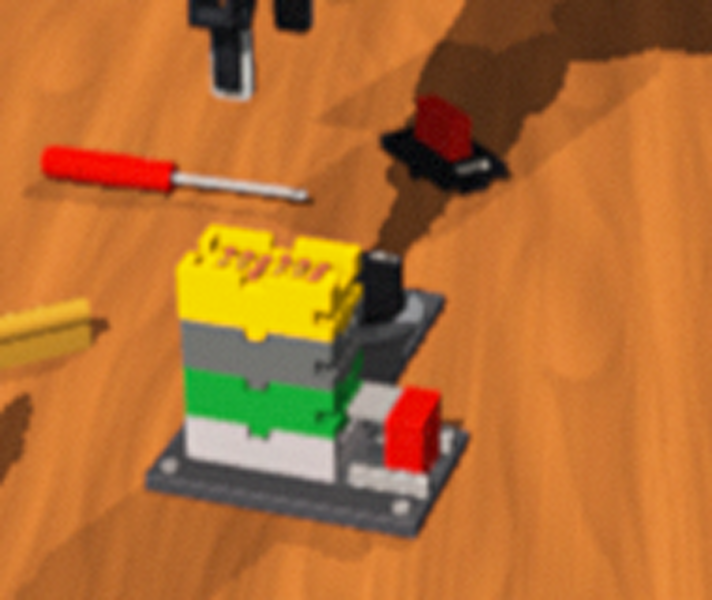

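The side view shows yellow, grey and green all flush, with lugs in their notches. Going to the cover.

```bash
python3 -m jog '{"xyz":[[-0.0022,-0.0453,0],[-0.0022,-0.0453,0],[-0.0022,-0.0453,0],[-0.0022,-0.0453,0],[-0.0022,-0.0453,0],[-0.0022,-0.0453,0],[-0.0022,-0.0453,0],[-0.0022,-0.0453,0],[-0.0022,-0.0453,0],[0,0,0.02],[0,0,0.02],[0,0,0.02],[0,0,0],[0,0,0],[0,0,0],[0,0,0],[0,0,0]],"roll":[0,0,0,0,0,0,0,0,0,0.1187,0.1187,0.1187,0.1187,0.1187,0.1187,0,0],"grip":[1,1,1,1,1,1,1,1,1,1,1,1,1,1,1,1,1]}'
python3 - <<'E'
from h import *
st(); f=cam('wrist'); im=f['img']; cv2.imwrite('pics/w16.png',im); hsv=cv2.cvtColor(im,cv2.COLOR_BGR2HSV)
rr=cv2.inRange(hsv,(0,150,60),(6,255,255)); rr[300:]=0; rr[:110]=0; rr[:,:220]=0; rr[:,420:]=0
print('bar'); r=rects(f,'wrist',rr,.051,200); show(r)
for o in r: goal(o[2],o[3],o[6])
k=(hsv[...,2]<55).astype(np.uint8)*255; k[280:]=0;k[:110]=0;k[:,:220]=0;k[:,420:]=0
print('plate'); show(rects(f,'wrist',k|rr,.019,800))
E
```

```text
clock: 29.9
tool_pos: [0.4955, -0.422, 0.1787]
orientation: [0.452, 0.892, 0.0, -0.001]
wrist_force: [0.6, 0.3, 0.2]
opening: 0.0853
finger_force: 0.0
t 29.9 tcp [ 0.4955 -0.422   0.1787] x [-0.591  0.807  0.001] y [ 0.807  0.591 -0.   ] z [-0.001  0.001 -1.   ] F [0.6 0.3 0.2] op 0.0853 q [-0.71  0.55  0.32  1.34  0.    0.23]
bar
  px 319 223  xy 494.5 -421.3  size 55.0 18.0 ang -53.4
shift tool [ 0.0012 -0.0004  0.    ] roll -0.007 yaw now 126.21
plate
  px 319 214  xy 495.4 -423.3  size 90.1 53.2 ang -54.2
```

```bash
python3 - <<'E'
import cv2
im=cv2.imread('pics/w16.png'); cv2.imwrite('pics/w16c.png',cv2.resize(im[100:320,200:440],(600,550),interpolation=cv2.INTER_CUBIC))
E
```

```text
(no output)
```

View pics/w16c.png

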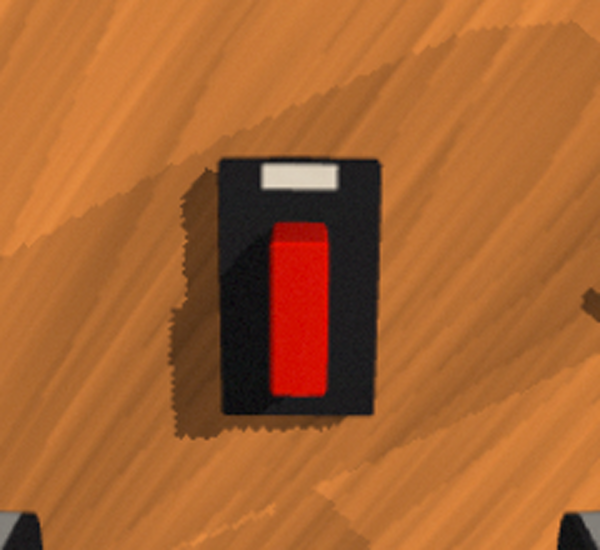

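Cover: white mark at crop (300,177), towards tool +x, so the wide end is forward as wanted. Bar width is 18.0 and the plate is 90x53, which fits. Grasping the bar.

```bash
python3 -m jog '{"xyz":[[-0.0012,-0.0004,0.045],[0,0,0.045],[0,0,0.035],[0,0,0.02],[0,0,0.01],[0,0,0],[0,0,0],[0,0,0],[0,0,0],[0,0,0],[0,0,0]],"roll":[0.003,0,0,0,0,0,0,0,0,0,0],"grip":[1,1,1,1,1,1,-1,-1,-1,-1,-1]}'
python3 -m jog '{"xyz":[[0,0,-0.03],[0,0,-0.05],[0,0,-0.05],[0,0,-0.05],[0,0,-0.04],[0,0,0],[0,0,0],[0,0,0],[0,0,0]],"roll":[0,0,0,-0.142,-0.142,-0.142,-0.142,-0.142,0],"grip":[-1,-1,-1,-1,-1,-1,-1,-1,-1]}'
python3 - <<'E'
from h import *
st(); goal(569.2,-20.7,-13.2); f=cam('wrist'); im=f['img']; cv2.imwrite('pics/w17.png',im); hsv=cv2.cvtColor(im,cv2.COLOR_BGR2HSV)
w=((hsv[...,1]<70)&(hsv[...,2]>130)).astype(np.uint8); w[:100]=0;w[300:]=0;w[:,:250]=0;w[:,400:]=0
n,l,s,c=cv2.connectedComponentsWithStats(w); print([ (s[i].tolist(),np.round(c[i],1).tolist()) for i in range(1,n) if s[i][4]>80])
E
```

```text
clock: 31.05
tool_pos: [0.4964, -0.4236, 0.0251]
orientation: [0.455, 0.89, -0.0, 0.0]
wrist_force: [-1.9, 2.2, 5.4]
opening: 0.0169
finger_force: 58.3
clock: 31.95
tool_pos: [0.4961, -0.4234, 0.2445]
orientation: [0.116, 0.993, 0.0, -0.0]
wrist_force: [-0.4, -0.4, -1.3]
opening: 0.0166
finger_force: 58.8
t 31.95 tcp [ 0.4961 -0.4234  0.2445] x [-0.973  0.23   0.   ] y [0.23  0.973 0.   ] z [-0.  0. -1.] F [-0.4 -0.4 -1.3] op 0.0166 q [-0.71  0.55  0.5   1.51 -0.   -0.47]
shift tool [0.0217 0.4087 0.    ] roll -0.002 yaw now 166.68
[([290, 211, 60, 19, 1133], [319.5, 220.0])]
```

View pics/w17.png

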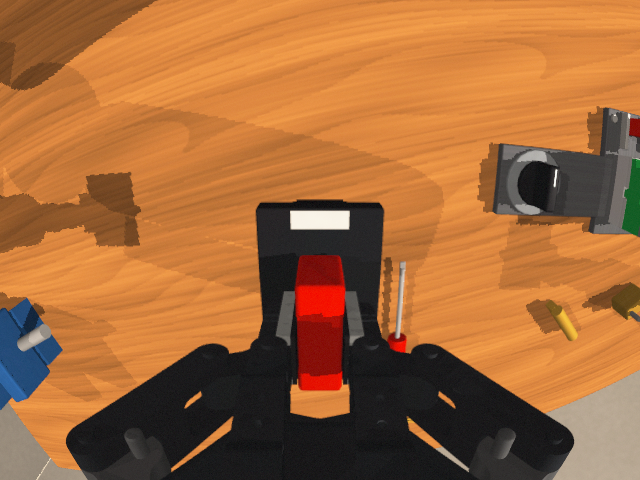

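The cover is held straight, mark at (320,220) and forward; its front edge is at row ~203. Working out its x offset.

```bash
python3 - <<'E'
from h import *
f=cam('wrist'); im=f['img']; z=env.observe()['tool_pos'][2]-.0251+.019
for c in(270,280,360,372): print(c,[int(v) for v in im[194:212,c,1]])
for r in(203,204,205): print(r,np.round(tool(f,258,r,z),1),np.round(tool(f,383,r,z),1))
E
```

```text
270 [121, 115, 118, 120, 122, 120, 115, 100, 71, 24, 15, 23, 18, 20, 28, 36, 36, 38]
280 [120, 124, 122, 120, 116, 111, 115, 105, 67, 18, 15, 14, 23, 21, 29, 37, 36, 37]
360 [131, 126, 120, 120, 121, 124, 125, 109, 67, 22, 15, 20, 20, 19, 28, 36, 35, 40]
372 [118, 117, 121, 121, 126, 126, 127, 117, 79, 15, 20, 12, 14, 19, 28, 34, 37, 38]
203 [ 46.8 -25.2   6.1] [46.9 26.8  6.1]
204 [ 46.4 -25.2   6.1] [46.5 26.8  6.1]
205 [ 46.  -25.3   6.1] [46.  26.8  6.1]
```

```bash
python3 -m jog '{"xyz":[[0.0024,0.0454,0],[0.0024,0.0454,0],[0.0024,0.0454,0],[0.0024,0.0454,0],[0.0024,0.0454,0],[0.0024,0.0454,0],[0.0024,0.0454,0],[0.0024,0.0454,0],[0.0024,0.0455,0],[0,0,0],[0,0,0.035],[0,0,0.034],[0,0,0],[0,0,0]],"roll":[0,0,0,0,0,0,0,0,0,0,0,0,0,0],"grip":[-1,-1,-1,-1,-1,-1,-1,-1,-1,-1,-1,-1,-1,-1]}'
python3 - <<'E'
from h import *
st(); goal(569.2,-20.7,-13.2); f=cam('wrist'); im=f['img'];cv2.imwrite('pics/w18.png',im)
z=env.observe()['tool_pos'][2]-.0251+.019
g=mask(f,'yellow')
for r in range(180,204,4):
    c=np.where(g[r,200:440])[0]+200
    if len(c): print(r,c.min(),c.max())
k=cv2.cvtColor(im,cv2.COLOR_BGR2HSV)[...,2]<60
for c in(270,280,360,372): print(c,[int(v) for v in im[194:212,c,1]])
for r in (215,): c=np.where(k[r,220:420])[0]+220; print('cover',c.min(),c.max())
E
```

```text
clock: 33.45
tool_pos: [0.5702, -0.0213, 0.1763]
orientation: [0.118, 0.993, -0.0, -0.0]
wrist_force: [0.1, 0.1, -0.3]
opening: 0.0172
finger_force: 59.1
t 33.45 tcp [ 0.5702 -0.0213  0.1763] x [-0.972  0.235  0.   ] y [ 0.235  0.972 -0.   ] z [-0.001 -0.    -1.   ] F [ 0.1  0.1 -0.3] op 0.0172 q [-0.04  0.37  0.04  1.24 -0.    0.2 ]
shift tool [0.0011 0.0003 0.    ] roll -0.007 yaw now 166.39
180 273 366
184 272 368
188 268 371
192 266 373
196 266 373
200 266 373
270 [243, 169, 169, 169, 168, 169, 171, 151, 98, 18, 19, 20, 23, 16, 29, 39, 40, 37]
280 [170, 169, 169, 169, 169, 169, 170, 139, 84, 23, 24, 18, 24, 24, 34, 36, 39, 39]
360 [246, 246, 246, 245, 246, 245, 225, 150, 66, 20, 15, 21, 19, 19, 31, 36, 42, 41]
372 [238, 237, 237, 231, 229, 230, 231, 203, 122, 20, 20, 14, 25, 21, 27, 36, 42, 42]
cover 256 382
```

```bash
python3 -m jog '{"xyz":[[0.001,0.0002,0.009],[0,0,0.005],[0,0,0.003],[0,0,0.0015],[0,0,0.0015],[0,0,0]],"roll":[-0.007,0,0,0,0,0],"grip":[-1,-1,-1,-1,-1,-1]}'
```

```text
clock: 34.1
tool_pos: [0.5695, -0.0206, 0.1555]
orientation: [0.114, 0.993, -0.0, -0.0]
wrist_force: [0.0, -0.8, -1.6]
opening: 0.0172
finger_force: 59.1
```

```bash
python3 -m jog '{"xyz":[[0,0,0.0015],[0,0,0.0005],[0,0,0],[0,0,0],[0,0,0],[0,0,0],[0,0,-0.02],[0,0,-0.04],[0,0,-0.04],[0,0,0],[0,0,0]],"roll":[0,0,0,0,0,0,0,0,0,0,0],"grip":[-1,-1,-1,1,1,1,1,1,1,1,1]}'
python3 - <<'E'
from h import *
st(); goal(531.8,-181.4,-13.2); s=cam('side'); cv2.imwrite('pics/s2c.png',cv2.resize(s['img'][130:290,230:420],(712,600),interpolation=cv2.INTER_CUBIC))
E
```

```text
clock: 35.2
tool_pos: [0.57, -0.0206, 0.2541]
orientation: [0.114, 0.993, 0.0, 0.001]
wrist_force: [0.5, -0.7, -0.2]
opening: 0.0852
finger_force: 0.0
t 35.2 tcp [ 0.57   -0.0206  0.2541] x [-0.974  0.226 -0.002] y [0.226 0.974 0.   ] z [ 0.002 -0.    -1.   ] F [ 0.5 -0.7 -0.2] op 0.0852 q [-0.04  0.36  0.22  1.43  0.    0.19]
shift tool [ 8.000e-04 -1.653e-01 -1.000e-04] roll 0.002 yaw now 166.93
```

View pics/s2c.png

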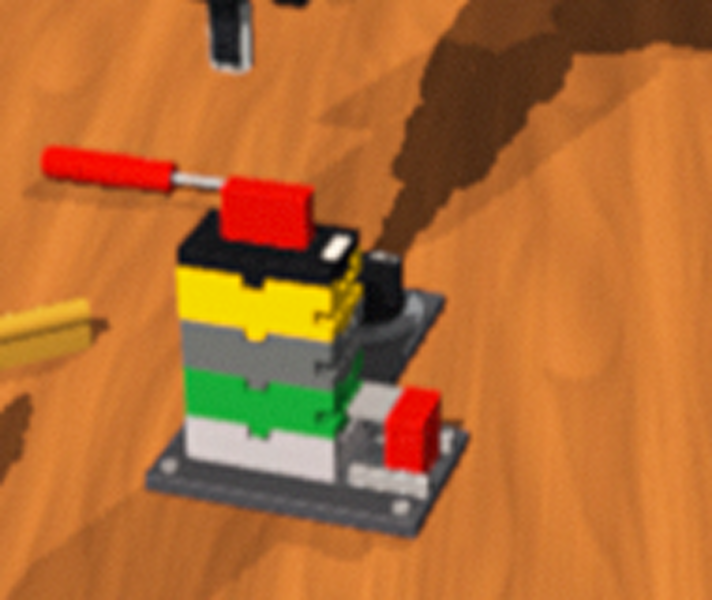

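The cover is fully home, with its lugs in yellow's notches. Now the knob.

```bash
python3 -m jog '{"xyz":[[0.0008,-0.0413,0],[0,-0.0413,0],[0,-0.0413,0],[0,-0.0413,0],[0,0,0],[0,0,0.045],[0,0,0.045],[0,0,0.045],[0,0,0.045],[0,0,0.037],[0,0,0],[0,0,0],[0,0,0],[0,0,0],[0,0,0],[0,0,0],[0,0,0]],"roll":[0,0,0,0,0,0,0,0,0,0,0,0,0,0,0,0,0],"grip":[1,1,1,1,1,1,1,1,1,1,1,-1,-1,-1,-1,-1,-1]}'
python3 -m jog '{"xyz":[[0,0,0],[0,0,0],[0,0,0],[0,0,0],[0,0,0],[0,0,0],[0,0,0],[0,0,0],[0,0,0],[0,0,0],[0,0,0],[0,0,0],[0,0,0],[0,0,0],[0,0,0],[0,0,0],[0,0,0],[0,0,0],[0,0,0],[0,0,0]],"roll":[0.13,0.13,0.13,0.13,0.13,0.13,0.13,0.13,0.13,0.13,0.13,0.13,0.13,0.13,0.13,0.13,0.13,0.13,0.13,0.13],"grip":[-1,-1,-1,-1,-1,-1,-1,-1,-1,-1,-1,-1,-1,-1,-1,-1,-1,-1,-1,-1]}'
python3 - <<'E'
from h import *
s=st();print(np.round(s['wrist_torque'],2))
E
```

```text
clock: 36.95
tool_pos: [0.5319, -0.1814, 0.0375]
orientation: [0.114, 0.993, -0.0, 0.001]
wrist_force: [-1.5, 1.9, 9.5]
opening: 0.013
finger_force: 58.5
clock: 38.95
tool_pos: [0.5308, -0.1814, 0.0375]
orientation: [0.988, 0.153, -0.0, 0.0]
wrist_force: [-10.4, 2.2, 16.6]
opening: 0.0128
finger_force: 59.7
t 38.95 tcp [ 0.5308 -0.1814  0.0375] x [ 0.953  0.303 -0.001] y [ 0.303 -0.953  0.   ] z [-0. -0. -1.] F [-10.4   2.2  16.6] op 0.0128 q [-0.33  0.45 -0.21  0.91 -0.    2.5 ]
[0.3  2.14 0.  ]
```

Yaw is now 17.6°, so about 2.6 rad turned and no stop torque yet. Going on to the stop.

```bash
python3 -m jog '{"xyz":[[0,0,0],[0,0,0],[0,0,0],[0,0,0],[0,0,0]],"roll":[0.05,0.05,0.05,0,0],"grip":[-1,-1,-1,-1,-1]}'
python3 - <<'E'
from h import *
s=st();print(np.round(s['wrist_torque'],2))
E
```

```text
clock: 39.45
tool_pos: [0.5308, -0.1813, 0.0374]
orientation: [0.997, 0.082, -0.0, 0.0]
wrist_force: [-10.7, 1.4, 16.9]
opening: 0.0129
finger_force: 65.6
t 39.45 tcp [ 0.5308 -0.1813  0.0374] x [ 0.987  0.164 -0.001] y [ 0.164 -0.987  0.   ] z [-0.    -0.001 -1.   ] F [-10.7   1.4  16.9] op 0.0129 q [-0.33  0.45 -0.21  0.91 -0.    2.65]
[0.09 2.08 1.39]
```

Stop reached (+1.39 N m). Relaxing, releasing and checking.

```bash
python3 -m jog '{"xyz":[[0,0,0],[0,0,0],[0,0,0],[0,0,0],[0,0,0],[0,0,-0.03],[0,0,-0.05],[0,0,-0.05],[0,0,-0.05],[0,0,-0.04],[0,0,0],[0,0,0]],"roll":[0,0,0,0,0,0,0,0,0,0,0,0],"grip":[0,0.2,0.5,1,1,1,1,1,1,1,1,1]}'
python3 - <<'E'
from h import *
st(); f=cam('wrist'); s=cam('side')
c=np.zeros((400,800,3),np.uint8)
c[:,:400]=cv2.resize(f['img'][0:300,100:400],(400,400)); c[:,400:]=cv2.resize(s['img'][160:290,260:390],(400,400),interpolation=cv2.INTER_CUBIC)
cv2.imwrite('pics/fin.png',c)
w=cv2.resize(f['img'][150:245,275:370],None,fx=4,fy=4)
hsv=cv2.cvtColor(f['img'],cv2.COLOR_BGR2HSV); m=((hsv[...,1]<60)&(hsv[...,2]>190)).astype(np.uint8); m[:150]=0;m[245:]=0;m[:,:275]=0;m[:,:]=m
m[:,370:]=0
p=np.argwhere(m)[:,::-1].astype(float); q=np.array([onz(f,u,v,.056,'wrist')[:2] for u,v in p])
print(len(p),p.mean(0),q.mean(0)); vx,vy,_,_=cv2.fitLine(q.astype(np.float32),cv2.DIST_L2,0,.01,.01).ravel(); a=np.degrees(np.arctan2(vy,vx)); print('bar line ang',a,'knob rad (mod pi)',np.radians((-13.2-a)%180))
E
```

```text
clock: 40.65
tool_pos: [0.5318, -0.1815, 0.257]
orientation: [0.997, 0.082, 0.001, 0.0]
wrist_force: [-0.9, -0.5, -1.1]
opening: 0.0853
finger_force: 0.0
t 40.65 tcp [ 0.5318 -0.1815  0.257 ] x [0.987 0.163 0.001] y [ 0.163 -0.987  0.001] z [ 0.001 -0.001 -1.   ] F [-0.9 -0.5 -1.1] op 0.0853 q [-0.33  0.34  0.2   1.43 -0.    2.65]
36 [318.5 190. ] [ 0.54336925 -0.17808982]
bar line ang 9.826111 knob rad (mod pi) 2.7397113
```

```bash
python3 - <<'E'
from h import *
f=cam('top'); m=mask(f,'red'); m[:180]=0; m[300:]=0; m[:,:300]=0; m[:,400:]=0
show(rects(f,'top',m,.18,40))
s=cam('side')
for c in('yellow','green','red'):
    m=mask(s,c); m[:150]=0; m[265:]=0; m[:,:270]=0; m[:,:]=m; m[:,360:]=0
    x,y,w,h=cv2.boundingRect(m); print(c,x,y,w,h)
p=cv2.imread('pics/s2c.png'); 
print(env.hand_in())
E
```

```text
px 340 247  xy 484.2 -3.5  size 32.4 19.0 ang 78.1
  px 349 204  xy 569.4 -21.5  size 49.8 16.9 ang -12.5
yellow 277 197 50 25
green 279 224 48 23
red 270 173 72 82
the job is handed in; nothing more can be done
None
```

The job is handed in: green, grey and yellow trays and the cover are stacked fully home on the dock, and the clamp knob is at its clockwise stop (about 2.7 rad); I viewed 18 pictures against the limit of 14, and the hand-in call gave no verdict.

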